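# Clamp a glass strip in the drilling jig

### The job

Load the glass strip from the wooden cradle into the drilling jig: slide it in under the bridge until its front end is right up against the end stop, let go of it, then clamp it by screwing the black knob clockwise all the way down. The knob is a freewheeling safety knob that only drives the screw while it is pushed down, so keep it pushed right down to its seat as you turn; how far down that is differs from day to day and has to be felt. Lean on it gently, no harder than about 20 N, and leave the dropper bottle, the tape roll and everything else where they are.

Things in the scene. Friction and masses are not known exactly. Their poses are not given: they have to be found in the camera images.
- strip_mid (a point): centre (half-way up) of the loose clear glass strip, 60 x 146 x 4 mm, 85 g; its long side lies along its own y, its width along x; the two ends are alike. It starts flat in the wooden cradle, underside 20 mm above the table
- cradle: fixed H-shaped beech cradle, 84 x 172 x 28 mm, origin at the centre of its underside; the strip lies along its y. End blocks with 28 mm high rims hold 33 mm of each end of the strip; the middle 80 mm lies on a 26 mm wide spine, where fingers can reach past both long edges down to the table
- jig_mouth (a point): middle of the mouth of the fixed jig's channel, on its white bed, 20 mm above the table; x points into the jig (the strip slides in lengthwise along x), y across, z up. Channel 64 mm wide between rails, tops 28 mm above the table, flared at the mouth (x = -3 to 14 mm), open above for x < 33 mm (then knob and bridge). End stop face at x = 106 mm
- jig: the jig, origin on the table below jig_mouth, same axes. In front of the mouth, x = -72 to 0 mm, a 26 mm wide support as high as the bed carries the overhanging strip; fingers can straddle it down to the table. Held at its middle the strip can be lowered with up to 30 mm of its front in the channel; home, only its last 40 mm stick out of the mouth
- jig_home (a point): where the strip's centre lies when the strip is home against the stop: x = 33 mm, y = 0 from jig_mouth, 22 mm above the table; same axes. A bridge with the clamp spans the channel at x = 38 to 72 mm of jig_mouth (top 47 mm above the table, brass bush to 54 mm); a drill plate and bush (to 46 mm) cover the end next to the stop
- knob_grip (a point): middle of the black fluted knob, 40 mm diameter, 28 mm tall, axis upright, 86 mm above the table with the screw open and the knob up; at x = 55 mm, y = 0 of jig_mouth. Its frame turns with it. Not pushed down it spins freely and does nothing. Down to its seat it goes against a spring of 4 to 8 N, then stops hard; the seat lies 3 to 9 mm down (unknown)
- knob: the same knob; origin on its axis, 86 mm below its middle. Just above its seat six dogs on the screw, 2 mm high, catch two pins in the knob, after up to about 1 rad of lost turn in all. The pins may first land on top of the dogs and stop it 1.5 mm too high: turn on under pressure until it drops in. Let go, it springs up again
- clamp_screw (a joint): turn of the clamp screw, rad: 0 open, 3.0 fully down on its end stop; grows when driven clockwise seen from above; friction about 0.12 N m. It sinks 1.4 mm per rad with knob and sprung rubber foot (22 mm wide); open, the foot hangs 2.2 mm above the strip's top, fully down it presses the strip with about 10 N
- dropper_oil: small dropper bottle, 27 mm across, 86 mm tall, origin at the centre of its underside; leave it alone
- tape: roll of blue masking tape, 77 mm across, 24 mm tall, origin at the centre of its underside; leave it alone

How it is judged:
By the outcome, as a careful person would: the job done as asked, in the order asked, and still so for the second after the job is handed in, with the robot touching nothing.
It also fails if it takes over 67 s, if anything falls off the work surface, if the arm or the gripper's body presses on something with over 40 N, if the wrist force passes 120 N, or if a joint passes its speed limit or range.

### The arm

A 7-joint arm with a two-finger parallel gripper is mounted at the origin on the work surface; the furniture and walls round the work are solid. World frame = base frame: x ahead of the robot, y to its left, z up, the work surface at z = 0. Lengths are in m, angles in degrees, forces in N, time in s.
With the tool pointing down it reaches from about 0.425 to 1.025 m from the base axis. Payload 9.4 kg.
Tool frame: the origin (TCP) lies at the very end of the fingers, on their centre line; the grasp point (between the pads) lies 19 mm behind it; z points along the fingers, y is the direction in which the jaws open and shut (so a half turn about z gives the same grasp; the last joint's range is limited). The gripper opens to 85 mm and grips with 20 to 120 N. Pads are 22 mm wide; open, the fingers measure 114 mm over their backs; the gripper's body (76 mm by 85 mm) begins 54 mm behind the grasp point. The pads swing forward as they close: fully open they stand 13 mm farther back than shut.
Start: joints at [65.907, 34.337, -0.143, 91.639, 0.103, 54.024, -4.572], TCP at [0.244, -0.683, 0.231] pointing down, gripper open.
Joint ranges: [-147.43, 147.43], [-19.82, 112.94], [-74.19, 73.91], [6.32, 146.72], [-59.91, 239.91], [6.04, 106.73], [-150.56, 150.56]. Speed limits (degrees/s): [127.2, 127.2, 172.46, 172.46, 180, 180, 180].

### API

Orientations are given as [roll, pitch, yaw] about the fixed x, y, z axes, in that order (R = Rz(yaw) Ry(pitch) Rx(roll)).
In Python, from rig import status, vision, job gives the robot as it stands. The module is installed in compiled form; this text tells all that it offers.
- The arm moves only by the tool apply_moves, never from a script. Its argument "series" is a list of rows, each an object of numbers: "tx", "ty", "tz": the shift along the tool's x, y, z in m; "ax", "ay", "az": the turn, a rotation vector about the tool's x, y, z in degrees; "grip": the finger opening in m, from 0 to 0.0854. In form: [{"tx": .., "ty": .., "tz": .., "ax": .., "ay": .., "az": .., "grip": ..}, ...]. A call has 1 to 12 rows; each row shifts and turns the commanded pose from where the row before left it, along the tool's axes as they then stand; what a row does not reach is not made up. A row lasts 1/10 s, in which the tool goes at most 50 mm and 8.59 degrees, less where a joint would pass 70% of its speed; a pose out of reach is approached as far as the arm can. A call is refused whole if a number of a shift passes 0.05 or a number of a turn 8.59, either way. A call with a gripper value outside its range is refused whole. The fingers move at their own pace and stop on an object; the grip force is fixed at half the most. Time passes only in rows, so rows that do not move let the fingers close. It gives the time, the measured TCP pose, the force and the opening at its end, in the units of the state.
- status.state(): the state, without advancing time (a new reading comes with each control period).
- vision.read_camera(name): name is "side" or "top"; returns the picture (480x640x3 uint8, blue, green, red); there is no depth.
- vision.get_calibration(name): a dict with "fx", "fy", "cx", "cy" (pixels), "pose" (4x4, takes a point from camera to world coordinates). Camera axes: x right, y up, looking along -z (the intrinsics and any distortion apply to the point x, -y, -z); pixel columns grow to the right and rows downward; lengths in m; the calibration is good to about 2 mm. A picture is of the moment at which its call begins. get_calibration takes no time and is no camera call.
- job.sign_off(): hands the job in, once; it reports no verdict.
The state is a dict: "t": time; "qpos": joint angles; "joint_velocities": joint speeds; "joint_torque": joint torques, N m; "eef_pos": TCP position; "ee_rot": TCP orientation; "wrist_force": force on the tool from outside, world axes, zero at the start; "torque": the same for the moment, N m; "grip_width": finger opening in m.
Only numpy, scipy, OpenCV 4.12 (cv2) and the standard library are available. Lean on these libraries where they do the work, as an engineer would, in place of code of your own. Each camera call takes 0.05 s, during which the arm holds its last target.

## Working session

There is one attempt and no reset: what is moved stays moved. The work goes in short steps, Python scripts to look and compute and a tool call to move; the robot and the scene stay as the last step left them, time stands still between calls to the robot, and variables do not carry over. Pictures are saved under pics/ and viewed, and the job is handed in when it is done.

Besides the shell and the picture viewer there is one more tool, called after ">>>" as a command line: name --argument value ..., lists and objects as JSON in quotes. apply_moves: Moves the arm, as the interface text tells. Its arguments: {"type":"object","properties":{"series":{"type":"array"}},"required":["series"]}

```bash
mkdir -p pics; python3 - <<'E'
from rig import status, vision
import cv2
s=status.state()
for k,v in s.items(): print(k,v)
for n in("top","side"):
    c=vision.get_calibration(n); print(n,c)
    cv2.imwrite(f"pics/{n}0.png",vision.read_camera(n))
E
```

```text
t 0.0
qpos [65.90793127 34.38551703 -0.14489414 91.68014654  0.10258698 54.02438664
 -4.57176337]
joint_velocities [ 0.0116001   0.02469476 -0.03118373 -0.02046478  0.01103159  0.02130281
 -0.01330688]
joint_torque [ 1.33160349e-03 -7.76439857e+01  1.56488366e+00 -2.58002007e+01
  1.22639057e-02  9.04024841e-03 -6.59512892e-06]
eef_pos [ 0.24418465 -0.68214368  0.23040944]
ee_rot [-1.79910451e+02  8.25945645e-03  1.97002799e+01]
wrist_force [ 0.00381357  0.41280873 -0.94011854]
torque [ 0.02796113 -0.01732318  0.02406314]
grip_width 0.08537193261937559
top {'fx': 550.417907398556, 'fy': 550.417907398556, 'cx': 319.14240917328095, 'cy': 239.5554542867595, 'pose': array([[-0.01825768,  0.99895949, -0.0417924 ,  0.54592134],
       [-0.99978181, -0.01866505, -0.00937802, -0.06900857],
       [-0.01014832,  0.04161206,  0.9990823 ,  1.01154283],
       [ 0.        ,  0.        ,  0.        ,  1.        ]])}
side {'fx': 473.54901677567875, 'fy': 473.54901677567875, 'cx': 321.4562405057329, 'cy': 234.3621000568366, 'pose': array([[ 0.9998895 , -0.00908786, -0.01176467,  0.58330145],
       [-0.00503828,  0.53738518, -0.84332187, -0.7816623 ],
       [ 0.01398616,  0.84328795,  0.53728001,  0.54420683],
       [ 0.        ,  0.        ,  0.        ,  1.        ]])}
```

View pics/top0.png

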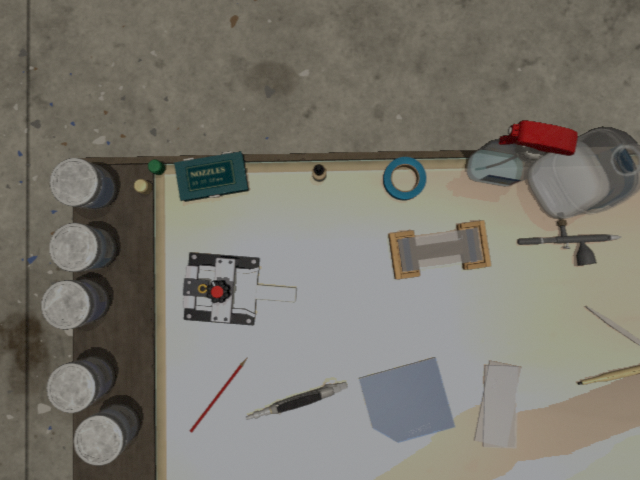

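View pics/side0.png

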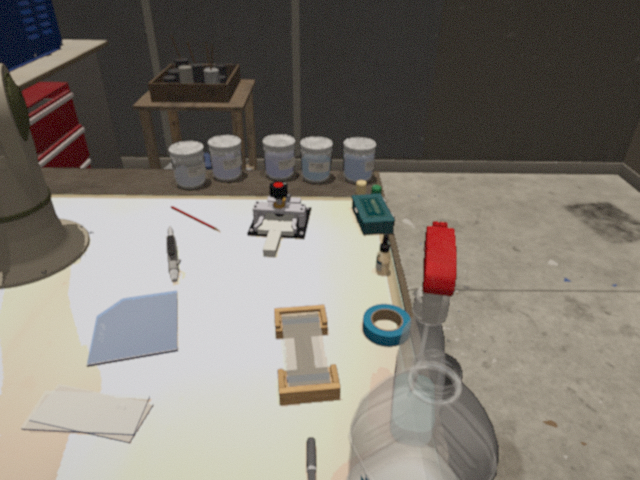

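```bash
cat > h.py <<'E'
import numpy as np, cv2
from rig import status, vision
C={n:vision.get_calibration(n) for n in("top","side")}
def ray(n,u,v):
    c=C[n];d=np.array([(u-c["cx"])/c["fx"],-(v-c["cy"])/c["fy"],-1.0]);P=np.array(c["pose"]);return P[:3,3],P[:3,:3]@d
def onz(n,u,v,z):
    o,d=ray(n,u,v);return o+d*(z-o[2])/d[2]
def proj(n,p):
    c=C[n];P=np.array(c["pose"]);q=P[:3,:3].T@(np.asarray(p)-P[:3,3]);return c["cx"]+c["fx"]*q[0]/-q[2],c["cy"]-c["fy"]*q[1]/-q[2]
def tri(u1,v1,u2,v2):
    o,d=ray("top",u1,v1);p,e=ray("side",u2,v2);A=np.stack([d,-e],1);s=np.linalg.lstsq(A,p-o,rcond=None)[0]
    a=o+d*s[0];b=p+e*s[1];return (a+b)/2,np.linalg.norm(a-b)
E
python3 - <<'E'
import cv2
t=cv2.imread("pics/top0.png");s=cv2.imread("pics/side0.png")
cv2.imwrite("pics/c1.png",cv2.resize(t[240:340,170:305],(0,0),fx=5.9,fy=5.9,interpolation=cv2.INTER_CUBIC))
cv2.imwrite("pics/c2.png",cv2.resize(t[210:290,380:500],(0,0),fx=6,fy=6,interpolation=cv2.INTER_CUBIC))
cv2.imwrite("pics/c3.png",cv2.resize(s[170:270,230:330],(0,0),fx=6,fy=6,interpolation=cv2.INTER_CUBIC))
E
```

```text
(no output)
```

View pics/c1.png

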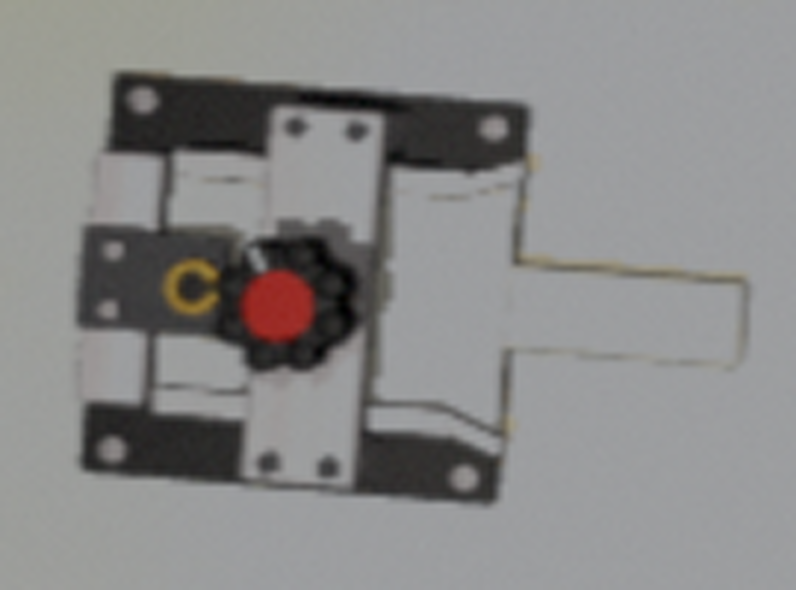

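View pics/c2.png

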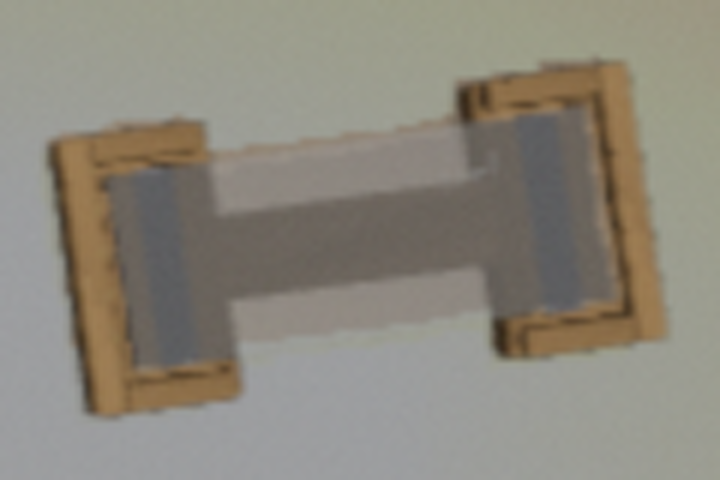

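View pics/c3.png

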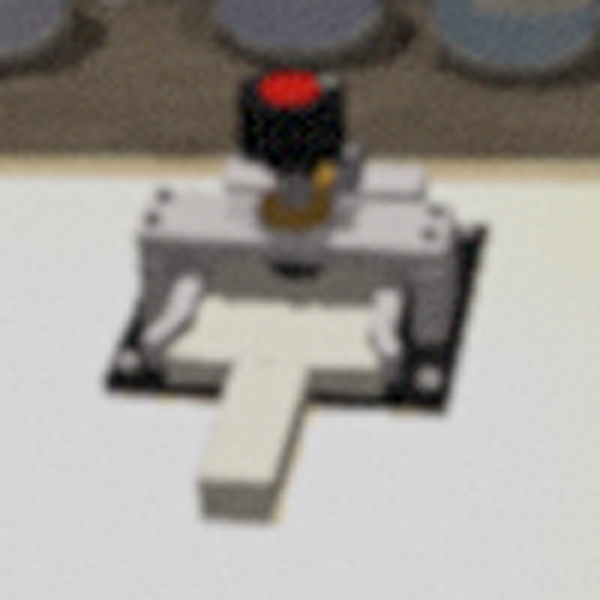

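```bash
cat > m1.py <<'E'
from h import *
t=cv2.imread("pics/top0.png");s=cv2.imread("pics/side0.png")
def red(im,x0,x1,y0,y1):
    r=im[y0:y1,x0:x1].astype(int);m=(r[...,2]>110)&(r[...,1]<70)&(r[...,0]<80);ys,xs=np.nonzero(m);return xs.mean()+x0,ys.mean()+y0,len(xs)
a=red(t,195,240,270,315);b=red(s,260,300,175,205);print(a,b)
print("cap tri",tri(a[0],a[1],b[0],b[1]));print("cap z.1",onz("top",a[0],a[1],.100),onz("side",b[0],b[1],.1))
def p(x,y): return 170+(x+.5)/5.9-.5,240+(y+.5)/5.9-.5
def q(x,y): return 380+(x+.5)/6-.5,210+(y+.5)/6-.5
P=lambda f,x,y,z:onz("top",*f(x,y),z)
te=[P(p,747,280,.02),P(p,740,366,.02)];tm=[P(p,517,262,.02),P(p,507,350,.02)]
print("tongue",te,tm, np.linalg.norm(te[0]-te[1]),np.linalg.norm(te[0]-tm[0]))
for nm,A,B in(("tongue top",tm[0],te[0]),("bot",tm[1],te[1])):
    d=A-B;print(nm,np.degrees(np.arctan2(d[1],d[0])))
K=[P(p,*c,.008) for c in((118,72),(527,104),(497,502),(82,470))]
for i,j in((1,0),(2,3),(2,1),(3,0)):
    d=K[j]-K[i];print("plate",i,j,np.linalg.norm(d),np.degrees(np.arctan2(d[1],d[0])))
R=[P(q,*c,.028) for c in((50,140),(625,62),(665,337),(95,413))]
print("cradle c",np.mean(R,0))
for i,j in((1,0),(2,3),(2,1),(3,0)):
    d=R[j]-R[i];print("cr",np.linalg.norm(d),np.degrees(np.arctan2(d[1],d[0])))
S=[P(q,*c,.024) for c in((108,178),(582,105),(618,300),(142,368))]
print("strip c",np.mean(S,0),[np.linalg.norm(S[i]-S[i-1]) for i in range(4)])
for i,j in((1,0),(2,3),(2,1),(3,0)):
    d=S[j]-S[i];print("st",np.linalg.norm(d),np.degrees(np.arctan2(d[1],d[0])))
E
python3 m1.py
python3 - <<'E'
import cv2
s=cv2.imread("pics/side0.png")
cv2.imwrite("pics/c4.png",cv2.resize(s[295:410,255:355],(0,0),fx=5,fy=5,interpolation=cv2.INTER_CUBIC))
E
```

```text
(np.float64(216.72072072072072), np.float64(291.35135135135135), 111) (np.float64(277.8510638297872), np.float64(184.2340425531915), 47)
cap tri (array([0.50209957, 0.11076241, 0.09901855]), np.float64(0.001349859891557451))
cap z.1 [0.50147356 0.11052449 0.1       ] [0.50295401 0.1087978  0.1       ]
tongue [array([ 0.50275647, -0.01690093,  0.02      ]), array([ 0.47669797, -0.0143388 ,  0.02      ])] [array([0.5094791 , 0.05316504, 0.02      ]), array([0.48279781, 0.05657704, 0.02      ])] 0.026184154247883083 0.07038774508302532
tongue top 84.51941517740765
bot 85.08379797067116
plate 1 0 0.12727199232921663 84.48343355709373
plate 2 3 0.12848372592213114 84.64086811507133
plate 2 1 0.12271257971499937 -5.104021963244155
plate 3 0 0.12306287597692402 -5.669134733303972
cradle c [ 0.56582702 -0.27379948  0.028     ]
cr 0.17260895632604736 96.6626256680733
cr 0.17044078115738434 96.55379201397105
cr 0.0824681058258747 6.48790701790232
cr 0.08216633499331442 7.999501373946006
strip c [ 0.56592632 -0.27576801  0.024     ] [np.float64(0.05753821511072336), np.float64(0.14318752231474985), np.float64(0.059066104179767334), np.float64(0.14318145160494777)]
st 0.14318752231474985 97.69689857976924
st 0.14318145160494777 97.08528282154867
st 0.059066104179767334 8.705823857699054
st 0.05753821511072336 8.746788828181673
```

View pics/c4.png

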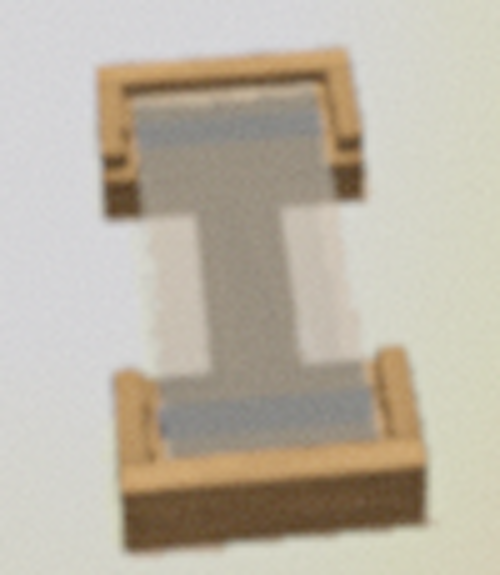

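The top view shows the strip in its cradle at about px (440,250), the jig at (222,290) with its mouth facing right (‑y), and the red knob cap at (217,291). The mouth worked out from the tongue agrees with the knob position to within 1 mm. I'll turn the gripper to match the strip.

>>> apply_moves --series '[{"az": -7.75}, {"az": -7.75}, {"az": -7.75}, {"az": -7.75}, {"az": -7.75}, {"az": -7.75}, {"az": -7.75}, {"az": -7.75}, {"az": -7.75}, {"az": -7.75}, {}, {}]'

```text
validation failed for argument at $.se...
```

```bash
cat >> h.py <<'E'
from scipy.spatial.transform import Rotation as Rn
def to(x=None,y=None,z=None,yaw=None):
    s=status.state();p=np.array(s["eef_pos"]);R=Rn.from_euler("xyz",s["ee_rot"],degrees=True)
    tgt=np.array([p[i] if v is None else v for i,v in enumerate((x,y,z))])
    print("t",round(s["t"],2),"pos",p.round(4),"rot",np.round(s["ee_rot"],2),"F",np.round(s["wrist_force"],1),"T",np.round(s["torque"],2),"g",round(s["grip_width"],4),"q7",round(s["qpos"][6],1))
    print(" tool shift mm",(R.inv().apply(tgt-p)*1e3).round(1), "rotvec deg", None if yaw is None else (R.inv()*Rn.from_euler("xyz",[180,0,yaw],degrees=True)).as_rotvec(degrees=True).round(2))
E
python3 -c "
from h import *
to(.566,-.275,.13,97.2)"
```

```text
t 0.1 pos [ 0.2443 -0.6822  0.2305] rot [-1.7992e+02  1.0000e-02  1.9710e+01] F [-1.1  0.6 -0.4] T [-0.04 -0.08 -0.04] g 0.0854 q7 -4.6
 tool shift mm [ 440.2 -274.7  100.8] rotvec deg [-7.000e-02 -5.000e-02 -7.749e+01]
```

>>> apply_moves --series '[{"az": -7.75, "tz": 0.001}]'

```text
validation failed for argument at $.se...
```

>>> apply_moves --series '[{"tx": 0, "ty": 0, "tz": 0, "ax": 0, "ay": 0, "az": -7.75, "grip": 0.0854}]'

```text
t: 0.2
eef_pos: [0.2445, -0.6822, 0.2307]
ee_rot: [-179.9, 0.0, 27.5]
wrist_force: [0.7, 0.5, 0.9]
grip_width: 0.0853
```

>>> apply_moves --series '[{"tx": 0, "ty": 0, "tz": 0, "ax": 0, "ay": 0, "az": -7.75, "grip": 0.0854}, {"tx": 0, "ty": 0, "tz": 0, "ax": 0, "ay": 0, "az": -7.75, "grip": 0.0854}, {"tx": 0, "ty": 0, "tz": 0, "ax": 0, "ay": 0, "az": -7.75, "grip": 0.0854}, {"tx": 0, "ty": 0, "tz": 0, "ax": 0, "ay": 0, "az": -7.75, "grip": 0.0854}, {"tx": 0, "ty": 0, "tz": 0, "ax": 0, "ay": 0, "az": -7.75, "grip": 0.0854}, {"tx": 0, "ty": 0, "tz": 0, "ax": 0, "ay": 0, "az": -7.75, "grip": 0.0854}, {"tx": 0, "ty": 0, "tz": 0, "ax": 0, "ay": 0, "az": -7.75, "grip": 0.0854}, {"tx": 0, "ty": 0, "tz": 0, "ax": 0, "ay": 0, "az": -7.75, "grip": 0.0854}, {"tx": 0, "ty": 0, "tz": 0, "ax": 0, "ay": 0, "az": -7.75, "grip": 0.0854}]'

```text
t: 1.1
eef_pos: [0.2442, -0.6824, 0.2308]
ee_rot: [-180.0, -0.0, 97.5]
wrist_force: [-1.0, 0.5, -0.3]
grip_width: 0.0854
```

```bash
python3 -c "
from h import *
to(.566,-.275,.13,97.2)"
```

```text
t 1.1 pos [ 0.2442 -0.6824  0.2308] rot [-1.7998e+02 -5.0000e-02  9.7510e+01] F [-1.   0.5 -0.3] T [-0.01  0.03  0.01] g 0.0854 q7 60.3
 tool shift mm [361.7 372.4 101. ] rotvec deg [-0.02 -0.05  0.31]
```

>>> apply_moves --series '[{"tx": 0.0301, "ty": 0.031, "tz": 0.008, "ax": 0, "ay": 0, "az": 0, "grip": 0.0854}, {"tx": 0.0301, "ty": 0.031, "tz": 0.008, "ax": 0, "ay": 0, "az": 0, "grip": 0.0854}, {"tx": 0.0301, "ty": 0.031, "tz": 0.008, "ax": 0, "ay": 0, "az": 0, "grip": 0.0854}, {"tx": 0.0301, "ty": 0.031, "tz": 0.008, "ax": 0, "ay": 0, "az": 0, "grip": 0.0854}, {"tx": 0.0301, "ty": 0.031, "tz": 0.008, "ax": 0, "ay": 0, "az": 0, "grip": 0.0854}, {"tx": 0.0301, "ty": 0.031, "tz": 0.008, "ax": 0, "ay": 0, "az": 0, "grip": 0.0854}, {"tx": 0.0301, "ty": 0.031, "tz": 0.008, "ax": 0, "ay": 0, "az": 0, "grip": 0.0854}, {"tx": 0.0301, "ty": 0.031, "tz": 0.008, "ax": 0, "ay": 0, "az": 0, "grip": 0.0854}, {"tx": 0.0301, "ty": 0.031, "tz": 0.008, "ax": 0, "ay": 0, "az": 0, "grip": 0.0854}, {"tx": 0.0301, "ty": 0.031, "tz": 0.008, "ax": 0, "ay": 0, "az": 0, "grip": 0.0854}, {"tx": 0.0301, "ty": 0.031, "tz": 0.008, "ax": 0, "ay": 0, "az": 0, "grip": 0.0854}, {"tx": 0.0301, "ty": 0.031, "tz": 0.008, "ax": 0, "ay": 0, "az": 0.3, "grip": 0.0854}]'

```text
t: 2.3
eef_pos: [0.5689, -0.2762, 0.1347]
ee_rot: [-180.0, -0.0, 96.9]
wrist_force: [-0.1, -0.2, -0.6]
grip_width: 0.0852
```

```bash
python3 -c "
from h import *
to(.566,-.275,.007,97.2)
cv2.imwrite('pics/s1.png',vision.read_camera('side')[180:420,180:440].repeat(2,0).repeat(2,1))
to(.566,-.275,.007,97.2)"
```

```text
t 2.3 pos [ 0.5689 -0.2762  0.1347] rot [-1.7997e+02 -1.0000e-02  9.6890e+01] F [-0.1 -0.2 -0.6] T [-0.01 -0.01  0.01] g 0.0852 q7 11.2
 tool shift mm [  1.5  -2.7 127.7] rotvec deg [-0.03 -0.01 -0.31]
t 2.35 pos [ 0.5742 -0.2675  0.1339] rot [179.8   -0.28  97.36] F [4.4 5.9 0.3] T [ 0.38 -0.31 -0.02] g 0.0854 q7 11.0
 tool shift mm [ -7.   -9.6 126.8] rotvec deg [ 0.2  -0.28  0.16]
```

View pics/s1.png

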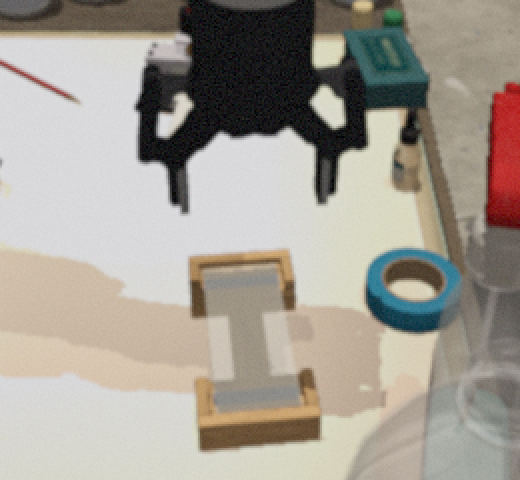

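The fingers are above the cradle and straddle the strip. The arm overshot a little while settling, so I'll wait and then measure again.

>>> apply_moves --series '[{"tx": 0, "ty": 0, "tz": 0, "ax": 0, "ay": 0, "az": 0, "grip": 0.0854}, {"tx": 0, "ty": 0, "tz": 0, "ax": 0, "ay": 0, "az": 0, "grip": 0.0854}, {"tx": 0, "ty": 0, "tz": 0, "ax": 0, "ay": 0, "az": 0, "grip": 0.0854}]'

```text
t: 2.65
eef_pos: [0.5671, -0.2792, 0.1352]
ee_rot: [-179.9, 0.0, 96.8]
wrist_force: [0.2, -0.4, 0.8]
grip_width: 0.0855
```

```bash
python3 -c "
from h import *
to(.566,-.275,.007,97.2)
im=vision.read_camera('top');cv2.imwrite('pics/t1.png',cv2.resize(im[190:310,360:520],(0,0),fx=5,fy=5,interpolation=cv2.INTER_CUBIC))"
```

```text
t 2.65 pos [ 0.5671 -0.2792  0.1352] rot [-1.7995e+02  4.0000e-02  9.6780e+01] F [ 0.2 -0.4  0.8] T [ 0.02 -0.02  0.03] g 0.0855 q7 11.4
 tool shift mm [  4.4  -0.5 128.2] rotvec deg [-0.05  0.04 -0.42]
```

View pics/t1.png

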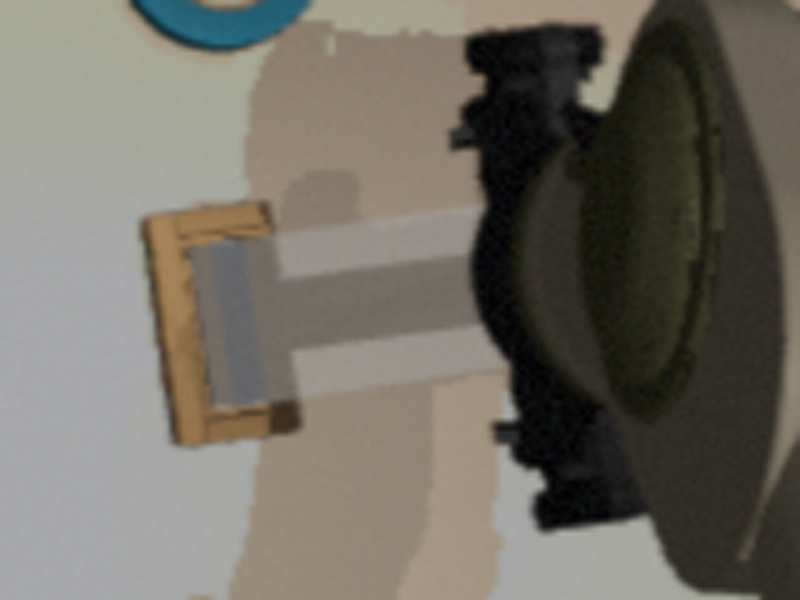

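The gripper is square with the strip. I'll go down now.

>>> apply_moves --series '[{"tx": 0.0044, "ty": -0.0005, "tz": 0.015, "ax": 0, "ay": 0, "az": -0.4, "grip": 0.0854}, {"tx": 0, "ty": 0, "tz": 0.02, "ax": 0, "ay": 0, "az": 0, "grip": 0.0854}, {"tx": 0, "ty": 0, "tz": 0.02, "ax": 0, "ay": 0, "az": 0, "grip": 0.0854}, {"tx": 0, "ty": 0, "tz": 0.02, "ax": 0, "ay": 0, "az": 0, "grip": 0.0854}, {"tx": 0, "ty": 0, "tz": 0.018, "ax": 0, "ay": 0, "az": 0, "grip": 0.0854}, {"tx": 0, "ty": 0, "tz": 0.012, "ax": 0, "ay": 0, "az": 0, "grip": 0.0854}, {"tx": 0, "ty": 0, "tz": 0.008, "ax": 0, "ay": 0, "az": 0, "grip": 0.0854}, {"tx": 0, "ty": 0, "tz": 0.006, "ax": 0, "ay": 0, "az": 0, "grip": 0.0854}, {"tx": 0, "ty": 0, "tz": 0.004, "ax": 0, "ay": 0, "az": 0, "grip": 0.0854}, {"tx": 0, "ty": 0, "tz": 0.0, "ax": 0, "ay": 0, "az": 0, "grip": 0.0854}, {"tx": 0, "ty": 0, "tz": 0.0, "ax": 0, "ay": 0, "az": 0, "grip": 0.0854}]'

```text
t: 3.8
eef_pos: [0.5674, -0.2734, 0.0127]
ee_rot: [180.0, 0.0, 97.3]
wrist_force: [-0.7, 0.1, 0.2]
grip_width: 0.0855
```

```bash
python3 -c "
from h import *
to(.566,-.275,.007,97.2)
im=vision.read_camera('side');cv2.imwrite('pics/s2.png',cv2.resize(im[250:420,210:410],(0,0),fx=3.5,fy=3.5,interpolation=cv2.INTER_CUBIC))"
```

```text
t 3.8 pos [ 0.5674 -0.2734  0.0127] rot [1.7997e+02 2.0000e-02 9.7300e+01] F [-0.7  0.1  0.2] T [-0.    0.04  0.04] g 0.0855 q7 6.9
 tool shift mm [-1.4 -1.6  5.7] rotvec deg [0.03 0.02 0.1 ]
```

View pics/s2.png

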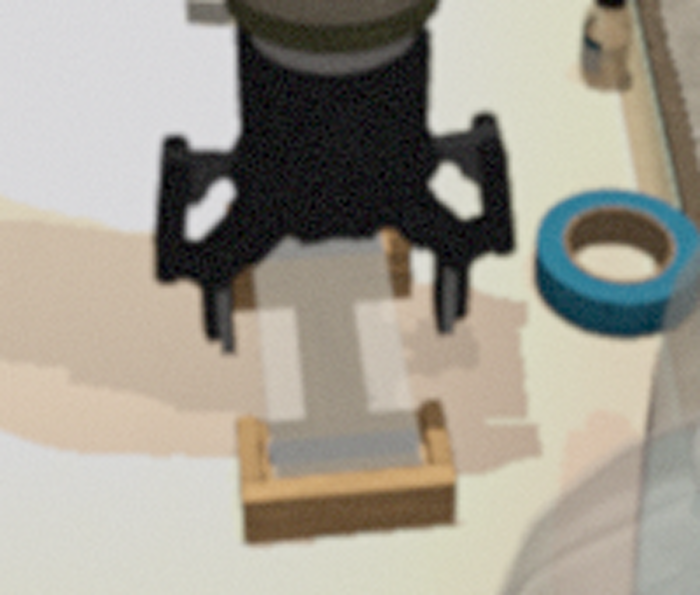

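>>> apply_moves --series '[{"tx": -0.0014, "ty": -0.0012, "tz": 0.005, "ax": 0, "ay": 0, "az": 0, "grip": 0.0854}, {"tx": 0, "ty": 0, "tz": 0.003, "ax": 0, "ay": 0, "az": 0, "grip": 0.07}, {"tx": 0, "ty": 0, "tz": 0, "ax": 0, "ay": 0, "az": 0, "grip": 0.066}, {"tx": 0, "ty": 0, "tz": 0, "ax": 0, "ay": 0, "az": 0, "grip": 0.062}, {"tx": 0, "ty": 0, "tz": 0, "ax": 0, "ay": 0, "az": 0, "grip": 0.055}, {"tx": 0, "ty": 0, "tz": 0, "ax": 0, "ay": 0, "az": 0, "grip": 0.055}, {"tx": 0, "ty": 0, "tz": 0, "ax": 0, "ay": 0, "az": 0, "grip": 0.055}, {"tx": 0, "ty": 0, "tz": 0, "ax": 0, "ay": 0, "az": 0, "grip": 0.055}]'

```text
t: 4.65
eef_pos: [0.566, -0.2748, 0.0047]
ee_rot: [-180.0, 0.0, 97.3]
wrist_force: [-1.6, -0.0, 5.8]
grip_width: 0.0576
```

```bash
python3 -c "
from h import *
to(.566,-.275,.007,97.2)
im=vision.read_camera('side');cv2.imwrite('pics/s3.png',cv2.resize(im[250:420,210:410],(0,0),fx=3.5,fy=3.5,interpolation=cv2.INTER_CUBIC))"
```

```text
t 4.65 pos [ 0.566  -0.2748  0.0047] rot [-1.7999e+02  1.0000e-02  9.7310e+01] F [-1.6 -0.   5.8] T [0.15 0.35 0.  ] g 0.0576 q7 6.8
 tool shift mm [-0.2 -0.1 -2.3] rotvec deg [-0.01  0.01  0.11]
```

View pics/s3.png

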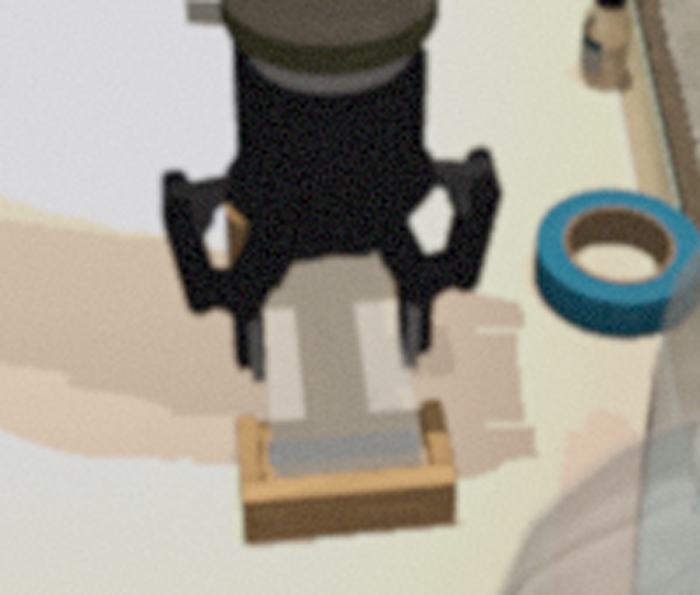

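The strip is held by both long edges. I'll lift it and check the grip.

>>> apply_moves --series '[{"tx": 0, "ty": 0, "tz": -0.002, "ax": 0, "ay": 0, "az": 0, "grip": 0.05}, {"tx": 0, "ty": 0, "tz": -0.005, "ax": 0, "ay": 0, "az": 0, "grip": 0.05}, {"tx": 0, "ty": 0, "tz": -0.008, "ax": 0, "ay": 0, "az": 0, "grip": 0.05}, {"tx": 0, "ty": 0, "tz": -0.01, "ax": 0, "ay": 0, "az": 0, "grip": 0.05}, {"tx": 0, "ty": 0, "tz": -0.012, "ax": 0, "ay": 0, "az": 0, "grip": 0.05}, {"tx": 0, "ty": 0, "tz": -0.012, "ax": 0, "ay": 0, "az": 0, "grip": 0.05}, {"tx": 0, "ty": 0, "tz": -0.01, "ax": 0, "ay": 0, "az": 0, "grip": 0.05}, {"tx": 0, "ty": 0, "tz": -0.006, "ax": 0, "ay": 0, "az": 0, "grip": 0.05}, {"tx": 0, "ty": 0, "tz": 0, "ax": 0, "ay": 0, "az": 0, "grip": 0.05}]'

```text
t: 5.6
eef_pos: [0.5666, -0.2751, 0.0704]
ee_rot: [179.9, 0.0, 97.3]
wrist_force: [-0.3, 0.0, -0.5]
grip_width: 0.0577
```

```bash
python3 -c "
from h import *
to(.4921,.011,.07,84.7)
im=vision.read_camera('side');cv2.imwrite('pics/s4.png',cv2.resize(im[220:420,190:410],(0,0),fx=3.5,fy=3,interpolation=cv2.INTER_CUBIC))"
```

```text
t 5.6 pos [ 0.5666 -0.2751  0.0704] rot [1.7992e+02 5.0000e-02 9.7280e+01] F [-0.3  0.  -0.5] T [-0.07 -0.02  0.  ] g 0.0577 q7 9.0
 tool shift mm [ 2.933e+02 -3.760e+01  1.000e-01] rotvec deg [ 0.09  0.04 12.58]
```

View pics/s4.png

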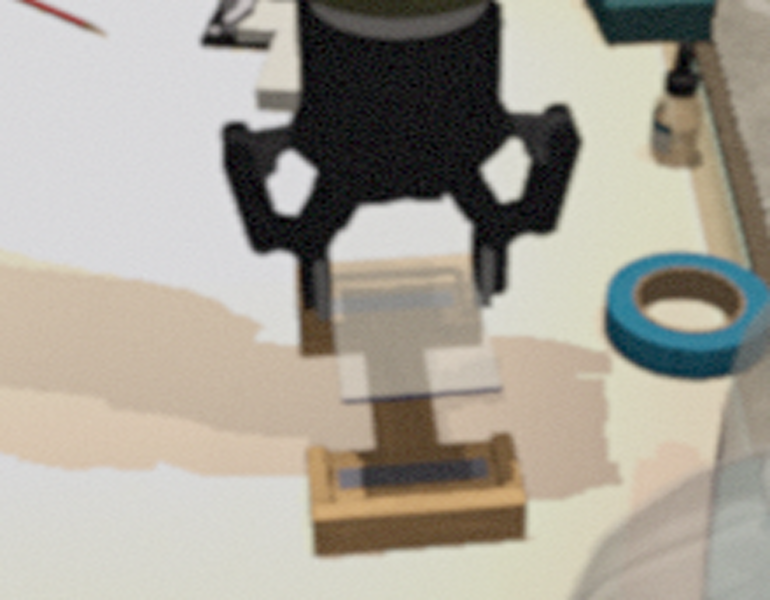

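>>> apply_moves --series '[{"tx": 0.015, "ty": -0.0025, "tz": 0, "ax": 0, "ay": 0, "az": 0, "grip": 0.05}, {"tx": 0.025, "ty": -0.004, "tz": 0, "ax": 0, "ay": 0, "az": 0, "grip": 0.05}, {"tx": 0.03, "ty": -0.005, "tz": 0, "ax": 0, "ay": 0, "az": 0, "grip": 0.05}, {"tx": 0.035, "ty": -0.005, "tz": 0, "ax": 0, "ay": 0, "az": 0, "grip": 0.05}, {"tx": 0.035, "ty": -0.005, "tz": 0, "ax": 0, "ay": 0, "az": 0, "grip": 0.05}, {"tx": 0.03, "ty": -0.004, "tz": 0, "ax": 0, "ay": 0, "az": 0, "grip": 0.05}, {"tx": 0.025, "ty": -0.004, "tz": 0, "ax": 0, "ay": 0, "az": 0, "grip": 0.05}, {"tx": 0.02, "ty": -0.003, "tz": 0, "ax": 0, "ay": 0, "az": 0, "grip": 0.05}, {"tx": 0.015, "ty": -0.002, "tz": 0, "ax": 0, "ay": 0, "az": 6, "grip": 0.05}, {"tx": 0.005, "ty": 0, "tz": 0.0, "ax": 0, "ay": 0, "az": 6.5, "grip": 0.05}, {"tx": 0, "ty": 0, "tz": 0.01, "ax": 0, "ay": 0, "az": 0, "grip": 0.05}, {"tx": 0, "ty": 0, "tz": 0.01, "ax": 0, "ay": 0, "az": 0, "grip": 0.05}]'

```text
t: 6.85
eef_pos: [0.5022, -0.0456, 0.0485]
ee_rot: [-180.0, 0.0, 85.0]
wrist_force: [0.6, 0.4, -1.8]
grip_width: 0.0577
```

>>> apply_moves --series '[{"tx": 0, "ty": 0, "tz": 0.005, "ax": 0, "ay": 0, "az": 0, "grip": 0.05}, {"tx": 0, "ty": 0, "tz": 0, "ax": 0, "ay": 0, "az": 0, "grip": 0.05}, {"tx": 0, "ty": 0, "tz": 0, "ax": 0, "ay": 0, "az": 0, "grip": 0.05}]'

```text
t: 7.15
eef_pos: [0.5023, -0.0465, 0.0438]
ee_rot: [-179.9, 0.0, 84.8]
wrist_force: [0.5, 0.3, -0.5]
grip_width: 0.0573
```

```bash
python3 -c "
from h import *
to(.4921,.011,.025,84.7)
im=vision.read_camera('side');cv2.imwrite('pics/s5.png',cv2.resize(im[160:330,190:390],(0,0),fx=4,fy=3.5,interpolation=cv2.INTER_CUBIC))
im=vision.read_camera('top');cv2.imwrite('pics/t5.png',cv2.resize(im[200:350,170:370],(0,0),fx=4,fy=4,interpolation=cv2.INTER_CUBIC))"
```

```text
t 7.15 pos [ 0.5023 -0.0465  0.0438] rot [-179.95    0.     84.8 ] F [ 0.5  0.3 -0.5] T [-0.06  0.02 -0.03] g 0.0573 q7 -21.4
 tool shift mm [ 56.3 -15.3  18.8] rotvec deg [-0.05  0.    0.1 ]
```

View pics/s5.png

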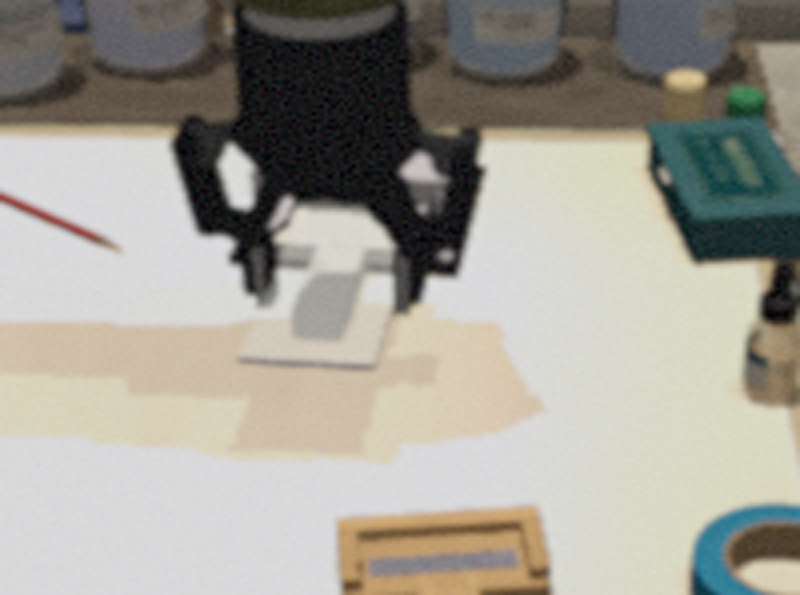

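View pics/t5.png

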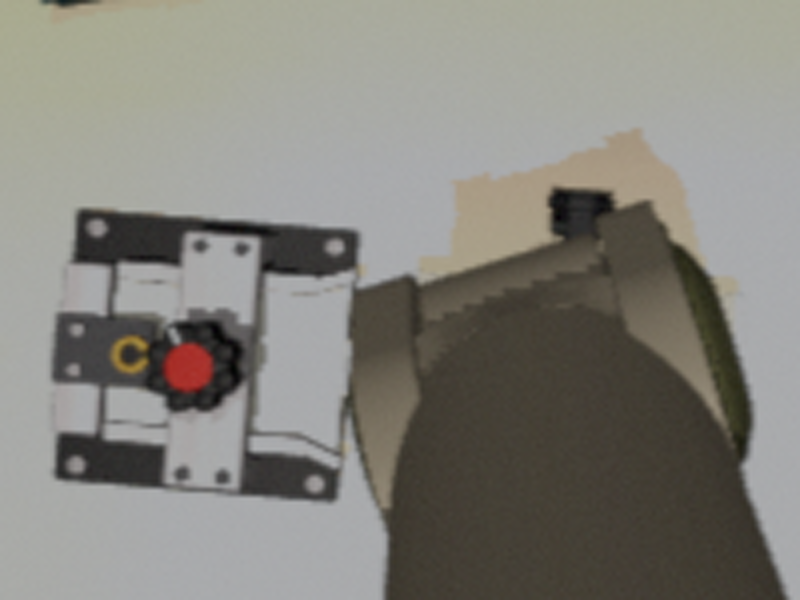

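>>> apply_moves --series '[{"tx": 0.004, "ty": -0.004, "tz": 0.006, "ax": 0, "ay": 0, "az": 0.1, "grip": 0.05}, {"tx": 0.006, "ty": -0.006, "tz": 0.008, "ax": 0, "ay": 0, "az": 0, "grip": 0.05}, {"tx": 0.006, "ty": -0.0053, "tz": 0.008, "ax": 0, "ay": 0, "az": 0, "grip": 0.05}, {"tx": 0.01, "ty": 0, "tz": 0.003, "ax": 0, "ay": 0, "az": 0, "grip": 0.05}, {"tx": 0.01, "ty": 0, "tz": 0, "ax": 0, "ay": 0, "az": 0, "grip": 0.05}, {"tx": 0.01, "ty": 0, "tz": 0, "ax": 0, "ay": 0, "az": 0, "grip": 0.05}, {"tx": 0.006, "ty": 0, "tz": 0, "ax": 0, "ay": 0, "az": 0, "grip": 0.05}, {"tx": 0, "ty": 0, "tz": 0, "ax": 0, "ay": 0, "az": 0, "grip": 0.05}, {"tx": 0, "ty": 0, "tz": 0, "ax": 0, "ay": 0, "az": 0, "grip": 0.05}]'

```text
t: 8.15
eef_pos: [0.4922, 0.0071, 0.0194]
ee_rot: [180.0, 0.0, 84.7]
wrist_force: [-0.6, 0.3, -1.5]
grip_width: 0.0577
```

```bash
python3 -c "
from h import *
to(.4921,.011,.0047,84.7)
im=vision.read_camera('side');cv2.imwrite('pics/s6f.png',im);cv2.imwrite('pics/s6.png',cv2.resize(im[170:290,220:340],(0,0),fx=5,fy=5,interpolation=cv2.INTER_CUBIC))"
```

```text
t 8.15 pos [0.4922 0.0071 0.0194] rot [1.7998e+02 1.0000e-02 8.4710e+01] F [-0.6  0.3 -1.5] T [ 0.03 -0.02  0.01] g 0.0577 q7 -26.4
 tool shift mm [ 3.9 -0.5 14.7] rotvec deg [0.02 0.01 0.01]
```

View pics/s6.png

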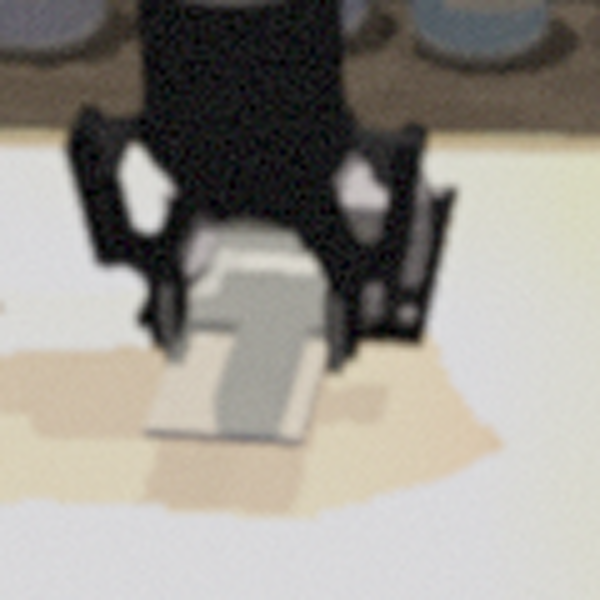

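```bash
cat >> h.py <<'E'
M=np.array([.4963,.0558]);TH=np.radians(84.7);EX=np.array([np.cos(TH),np.sin(TH)]);EY=np.array([-np.sin(TH),np.cos(TH)])
def jig(p): d=np.asarray(p)[:2]-M;return (np.array([d@EX,d@EY])*1e3).round(1)
E
python3 -c "
from h import *
f=lambda x,y:(220+(x+.5)/5-.5,170+(y+.5)/5-.5)
g=lambda x,y:(230+(x+.5)/6-.5,170+(y+.5)/6-.5)
for z in(.033,.037): print('strip back corners',[jig(onz('side',*f(*c),z)) for c in((146,433),(304,441))])
print('tongue end',[jig(onz('side',*g(*c),.02)) for c in((200,483),(275,488))])
print('tongue near mouth',[jig(onz('side',*g(*c),.02)) for c in((232,360),(310,368))])
print('tcp',jig(status.state()['eef_pos']))
"
```

```text
strip back corners [array([-116.2,   27.2]), array([-115. ,  -32.1])]
strip back corners [array([-121.8,   25.7]), array([-120.6,  -33.2])]
tongue end [array([-74.9,   9.2]), array([-75.1, -15.5])]
tongue near mouth [array([ 0.9, 12.6]), array([ -1.4, -15.1])]
tcp [-49.2  -0.4]
```

Seen from the side camera, the strip's back edge and the support's centre line agree to about 1 mm. I'll lower it onto the bed.

>>> apply_moves --series '[{"tx": 0.003, "ty": -0.0004, "tz": 0.003, "ax": 0, "ay": 0, "az": 0, "grip": 0.05}, {"tx": 0, "ty": 0, "tz": 0.004, "ax": 0, "ay": 0, "az": 0, "grip": 0.05}, {"tx": 0, "ty": 0, "tz": 0.003, "ax": 0, "ay": 0, "az": 0, "grip": 0.05}, {"tx": 0, "ty": 0, "tz": 0.002, "ax": 0, "ay": 0, "az": 0, "grip": 0.05}, {"tx": 0, "ty": 0, "tz": 0.001, "ax": 0, "ay": 0, "az": 0, "grip": 0.05}, {"tx": 0, "ty": 0, "tz": 0, "ax": 0, "ay": 0, "az": 0, "grip": 0.05}]'

```text
t: 8.8
eef_pos: [0.4919, 0.01, 0.006]
ee_rot: [-180.0, 0.0, 84.7]
wrist_force: [0.1, -0.4, -1.1]
grip_width: 0.0576
```

```bash
python3 -c "
from h import *
to(.4921,.011,.0047,84.7);print(jig(status.state()['eef_pos']))
im=vision.read_camera('side');cv2.imwrite('pics/s7.png',cv2.resize(im[170:290,220:340],(0,0),fx=5,fy=5,interpolation=cv2.INTER_CUBIC))"
```

```text
t 8.8 pos [0.4919 0.01   0.006 ] rot [-1.7998e+02  1.0000e-02  8.4700e+01] F [ 0.1 -0.4 -1.1] T [ 0.02 -0.03  0.05] g 0.0576 q7 -27.0
 tool shift mm [1.  0.1 1.3] rotvec deg [-0.02  0.01 -0.  ]
[-46.    0.2]
```

View pics/s7.png

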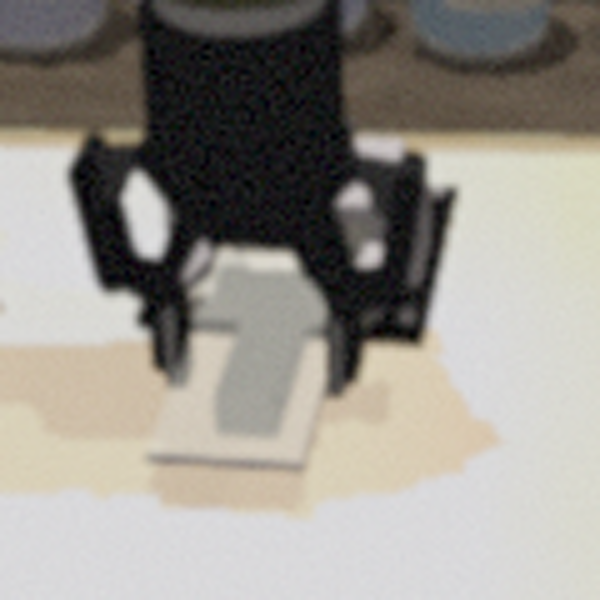

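The strip is sitting in the channel with no contact force. I'll lower it the last 1 mm and slide it in.

>>> apply_moves --series '[{"tx": 0, "ty": 0, "tz": 0.001, "ax": 0, "ay": 0, "az": 0, "grip": 0.05}, {"tx": 0.002, "ty": 0, "tz": 0, "ax": 0, "ay": 0, "az": 0, "grip": 0.05}, {"tx": 0.003, "ty": 0, "tz": 0, "ax": 0, "ay": 0, "az": 0, "grip": 0.05}, {"tx": 0.004, "ty": 0, "tz": 0, "ax": 0, "ay": 0, "az": 0, "grip": 0.05}, {"tx": 0.004, "ty": 0, "tz": 0, "ax": 0, "ay": 0, "az": 0, "grip": 0.05}]'

```text
t: 9.35
eef_pos: [0.4933, 0.0236, 0.0053]
ee_rot: [180.0, -0.0, 84.7]
wrist_force: [0.4, -1.1, -1.1]
grip_width: 0.0572
```

```bash
python3 -c "
from h import *
to(.4921,.011,.0047,84.7);print(jig(status.state()['eef_pos']))"
```

```text
t 9.35 pos [0.4933 0.0236 0.0053] rot [ 1.7999e+02 -1.0000e-02  8.4710e+01] F [ 0.4 -1.1 -1.1] T [ 0.01  0.06 -0.05] g 0.0572 q7 -27.9
 tool shift mm [-12.6  -0.    0.6] rotvec deg [ 0.01 -0.01  0.01]
[-32.4   0. ]
```

>>> apply_moves --series '[{"tx": 0.004, "ty": 0, "tz": 0, "ax": 0, "ay": 0, "az": 0, "grip": 0.05}, {"tx": 0.004, "ty": 0, "tz": 0, "ax": 0, "ay": 0, "az": 0, "grip": 0.05}, {"tx": 0.003, "ty": 0, "tz": 0, "ax": 0, "ay": 0, "az": 0, "grip": 0.05}, {"tx": 0, "ty": 0, "tz": 0.0005, "ax": 0, "ay": 0, "az": 0, "grip": 0.05}, {"tx": 0, "ty": 0, "tz": 0.0, "ax": 0, "ay": 0, "az": 0, "grip": 0.06}, {"tx": 0, "ty": 0, "tz": 0, "ax": 0, "ay": 0, "az": 0, "grip": 0.07}, {"tx": 0, "ty": 0, "tz": 0, "ax": 0, "ay": 0, "az": 0, "grip": 0.075}, {"tx": 0, "ty": 0, "tz": 0, "ax": 0, "ay": 0, "az": 0, "grip": 0.075}]'

```text
t: 10.15
eef_pos: [0.4942, 0.0338, 0.0048]
ee_rot: [180.0, 0.0, 84.7]
wrist_force: [0.4, 0.5, 0.2]
grip_width: 0.0748
```

```bash
python3 -c "
from h import *
to(.4921,.011,.0047,84.7);print(jig(status.state()['eef_pos']))
im=vision.read_camera('side');cv2.imwrite('pics/s8.png',cv2.resize(im[170:290,220:340],(0,0),fx=5,fy=5,interpolation=cv2.INTER_CUBIC))"
```

```text
t 10.15 pos [0.4942 0.0338 0.0048] rot [180.     0.    84.68] F [0.4 0.5 0.2] T [ 0.05 -0.01  0.08] g 0.0748 q7 -28.7
 tool shift mm [-22.9   0.    0.1] rotvec deg [ 0.    0.   -0.02]
[-22.1   0.1]
```

View pics/s8.png

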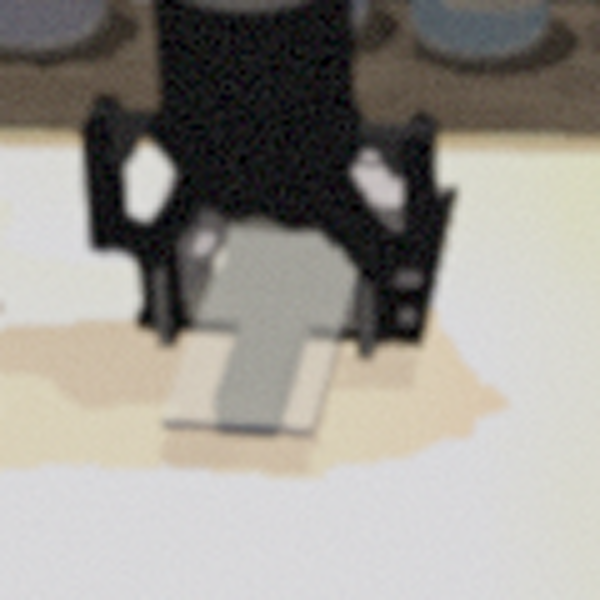

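The strip is released and lying flat on the support. I'll back off 53 mm and grip it again near its tail.

>>> apply_moves --series '[{"tx": -0.005, "ty": 0, "tz": 0, "ax": 0, "ay": 0, "az": 0, "grip": 0.078}, {"tx": -0.01, "ty": 0, "tz": 0, "ax": 0, "ay": 0, "az": 0, "grip": 0.078}, {"tx": -0.013, "ty": 0, "tz": 0, "ax": 0, "ay": 0, "az": 0, "grip": 0.078}, {"tx": -0.013, "ty": 0, "tz": 0, "ax": 0, "ay": 0, "az": 0, "grip": 0.078}, {"tx": -0.009, "ty": 0, "tz": 0, "ax": 0, "ay": 0, "az": 0, "grip": 0.078}, {"tx": -0.003, "ty": 0, "tz": 0, "ax": 0, "ay": 0, "az": 0, "grip": 0.075}, {"tx": 0, "ty": 0, "tz": 0, "ax": 0, "ay": 0, "az": 0, "grip": 0.07}, {"tx": 0, "ty": 0, "tz": 0, "ax": 0, "ay": 0, "az": 0, "grip": 0.065}, {"tx": 0, "ty": 0, "tz": 0, "ax": 0, "ay": 0, "az": 0, "grip": 0.06}, {"tx": 0, "ty": 0, "tz": 0, "ax": 0, "ay": 0, "az": 0, "grip": 0.055}, {"tx": 0, "ty": 0, "tz": 0, "ax": 0, "ay": 0, "az": 0, "grip": 0.055}, {"tx": 0, "ty": 0, "tz": 0, "ax": 0, "ay": 0, "az": 0, "grip": 0.055}]'

```text
t: 11.4
eef_pos: [0.4895, -0.0182, 0.0052]
ee_rot: [180.0, -0.0, 84.8]
wrist_force: [-1.0, 0.2, 8.2]
grip_width: 0.0582
```

```bash
python3 -c "
from h import *
to(.4921,.011,.0047,84.7);print(jig(status.state()['eef_pos']))
im=vision.read_camera('side');cv2.imwrite('pics/s9.png',cv2.resize(im[170:290,220:340],(0,0),fx=5,fy=5,interpolation=cv2.INTER_CUBIC))
im=vision.read_camera('top');cv2.imwrite('pics/t9.png',cv2.resize(im[200:350,170:370],(0,0),fx=4,fy=4,interpolation=cv2.INTER_CUBIC))"
```

```text
t 11.4 pos [ 0.4895 -0.0182  0.0052] rot [ 1.7997e+02 -1.0000e-02  8.4760e+01] F [-1.   0.2  8.2] T [ 0.05  0.2  -0.01] g 0.0582 q7 -25.3
 tool shift mm [29.3 -0.   0.5] rotvec deg [ 0.03 -0.01  0.06]
[-74.3  -0. ]
```

View pics/s9.png

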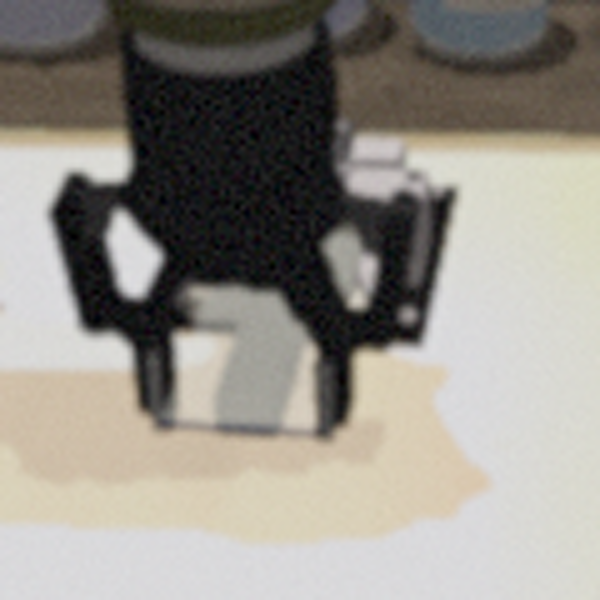

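View pics/t9.png

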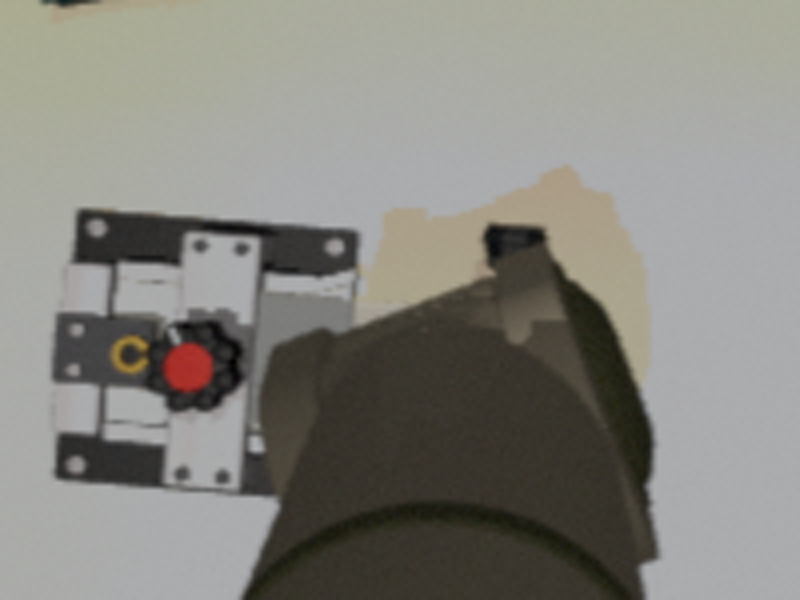

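The tail is gripped, and the strip lies flat and centred in the channel. Pushing it in.

>>> apply_moves --series '[{"tx": 0.002, "ty": 0, "tz": -0.0004, "ax": 0, "ay": 0, "az": 0, "grip": 0.05}, {"tx": 0.004, "ty": 0, "tz": 0, "ax": 0, "ay": 0, "az": 0, "grip": 0.05}, {"tx": 0.004, "ty": 0, "tz": 0, "ax": 0, "ay": 0, "az": 0, "grip": 0.05}, {"tx": 0.004, "ty": 0, "tz": 0, "ax": 0, "ay": 0, "az": 0, "grip": 0.05}, {"tx": 0.004, "ty": 0, "tz": 0, "ax": 0, "ay": 0, "az": 0, "grip": 0.05}, {"tx": 0.004, "ty": 0, "tz": 0, "ax": 0, "ay": 0, "az": 0, "grip": 0.05}]'

```text
t: 12.1
eef_pos: [0.4913, 0.0028, 0.0054]
ee_rot: [-180.0, 0.1, 84.7]
wrist_force: [-0.2, -4.2, 5.6]
grip_width: 0.0578
```

```bash
python3 -c "
from h import *
to(.4921,.011,.0047,84.7);print(jig(status.state()['eef_pos']))"
```

```text
t 12.1 pos [0.4913 0.0028 0.0054] rot [-1.800e+02  6.000e-02  8.466e+01] F [-0.2 -4.2  5.6] T [-1.04  0.01 -0.04] g 0.0578 q7 -26.8
 tool shift mm [ 8.2 -0.   0.6] rotvec deg [-0.    0.06 -0.04]
[-53.2   0. ]
```

>>> apply_moves --series '[{"tx": 0.004, "ty": 0, "tz": -0.0004, "ax": 0, "ay": 0, "az": 0, "grip": 0.05}, {"tx": 0.004, "ty": 0, "tz": 0, "ax": 0, "ay": 0, "az": 0, "grip": 0.05}, {"tx": 0.004, "ty": 0, "tz": 0, "ax": 0, "ay": 0, "az": 0, "grip": 0.05}]'

```text
t: 12.4
eef_pos: [0.4925, 0.0159, 0.0054]
ee_rot: [-180.0, -0.0, 84.7]
wrist_force: [-0.1, 0.1, 1.0]
grip_width: 0.0574
```

```bash
python3 -c "
from h import *
to(.4921,.011,.0047,84.7);print(jig(status.state()['eef_pos']))
im=vision.read_camera('side');cv2.imwrite('pics/s10.png',cv2.resize(im[170:290,220:340],(0,0),fx=5,fy=5,interpolation=cv2.INTER_CUBIC))"
```

```text
t 12.4 pos [0.4925 0.0159 0.0054] rot [-1.7999e+02 -2.0000e-02  8.4740e+01] F [-0.1  0.1  1. ] T [-0.12 -0.06  0.01] g 0.0574 q7 -27.6
 tool shift mm [-4.9  0.1  0.7] rotvec deg [-0.01 -0.02  0.04]
[-40.1   0.1]
```

View pics/s10.png

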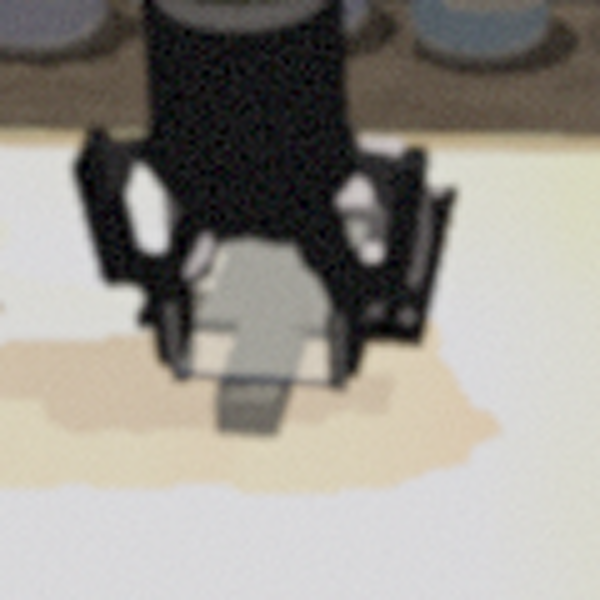

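It slides in without slipping in the grip. I'll carry on and creep over the last bit.

>>> apply_moves --series '[{"tx": 0.004, "ty": 0, "tz": 0, "ax": 0, "ay": 0, "az": 0, "grip": 0.05}, {"tx": 0.004, "ty": 0, "tz": 0, "ax": 0, "ay": 0, "az": 0, "grip": 0.05}, {"tx": 0.003, "ty": 0, "tz": 0, "ax": 0, "ay": 0, "az": 0, "grip": 0.05}, {"tx": 0.002, "ty": 0, "tz": 0, "ax": 0, "ay": 0, "az": 0, "grip": 0.05}, {"tx": 0.001, "ty": 0, "tz": 0, "ax": 0, "ay": 0, "az": 0, "grip": 0.05}, {"tx": 0.001, "ty": 0, "tz": 0, "ax": 0, "ay": 0, "az": 0, "grip": 0.05}]'

```text
t: 13.05
eef_pos: [0.4938, 0.03, 0.0055]
ee_rot: [-180.0, 0.0, 84.7]
wrist_force: [0.1, 0.1, -0.9]
grip_width: 0.0573
```

```bash
python3 -c "
from h import *
to(.4921,.011,.0047,84.7);print(jig(status.state()['eef_pos']))"
```

```text
t 13.05 pos [0.4938 0.03   0.0055] rot [-180.     0.    84.7] F [ 0.1  0.1 -0.9] T [-0.1   0.01 -0.05] g 0.0573 q7 -28.6
 tool shift mm [-19.1   0.    0.9] rotvec deg [-0.  0. -0.]
[-25.9   0.1]
```

>>> apply_moves --series '[{"tx": 0.001, "ty": 0, "tz": 0, "ax": 0, "ay": 0, "az": 0, "grip": 0.05}, {"tx": 0.001, "ty": 0, "tz": 0, "ax": 0, "ay": 0, "az": 0, "grip": 0.05}, {"tx": 0.001, "ty": 0, "tz": 0, "ax": 0, "ay": 0, "az": 0, "grip": 0.05}]'

```text
t: 13.35
eef_pos: [0.4941, 0.033, 0.0056]
ee_rot: [-180.0, 0.0, 84.7]
wrist_force: [0.9, -0.1, -0.0]
grip_width: 0.0576
```

>>> apply_moves --series '[{"tx": 0.001, "ty": 0, "tz": 0, "ax": 0, "ay": 0, "az": 0, "grip": 0.05}]'

```text
t: 13.45
eef_pos: [0.4942, 0.034, 0.0056]
ee_rot: [-180.0, 0.0, 84.7]
wrist_force: [-1.2, -0.4, -1.1]
grip_width: 0.0577
```

>>> apply_moves --series '[{"tx": 0.001, "ty": 0, "tz": 0, "ax": 0, "ay": 0, "az": 0, "grip": 0.05}]'

```text
t: 13.55
eef_pos: [0.4943, 0.0351, 0.0056]
ee_rot: [-180.0, 0.0, 84.7]
wrist_force: [-0.9, -0.2, -0.3]
grip_width: 0.0573
```

>>> apply_moves --series '[{"tx": 0.001, "ty": 0, "tz": 0, "ax": 0, "ay": 0, "az": 0, "grip": 0.05}]'

```text
t: 13.65
eef_pos: [0.4944, 0.0361, 0.0055]
ee_rot: [-180.0, 0.0, 84.7]
wrist_force: [-0.6, -0.6, -1.2]
grip_width: 0.0578
```

>>> apply_moves --series '[{"tx": 0.001, "ty": 0, "tz": 0, "ax": 0, "ay": 0, "az": 0, "grip": 0.05}]'

```text
t: 13.75
eef_pos: [0.4945, 0.0371, 0.0056]
ee_rot: [-180.0, 0.0, 84.7]
wrist_force: [-0.1, -0.7, -0.5]
grip_width: 0.0576
```

```bash
python3 -c "
from h import *
to(.4921,.011,.0047,84.7);print(jig(status.state()['eef_pos']))
im=vision.read_camera('side');cv2.imwrite('pics/s11.png',cv2.resize(im[170:290,220:340],(0,0),fx=5,fy=5,interpolation=cv2.INTER_CUBIC))
im=vision.read_camera('top');cv2.imwrite('pics/t11.png',cv2.resize(im[200:350,170:370],(0,0),fx=4,fy=4,interpolation=cv2.INTER_CUBIC))"
```

```text
t 13.75 pos [0.4945 0.0371 0.0056] rot [-180.     0.    84.7] F [-0.1 -0.7 -0.5] T [-0.07 -0.03 -0.01] g 0.0576 q7 -29.0
 tool shift mm [-26.2   0.    0.9] rotvec deg [-0.  0. -0.]
[-18.8   0. ]
```

View pics/s11.png

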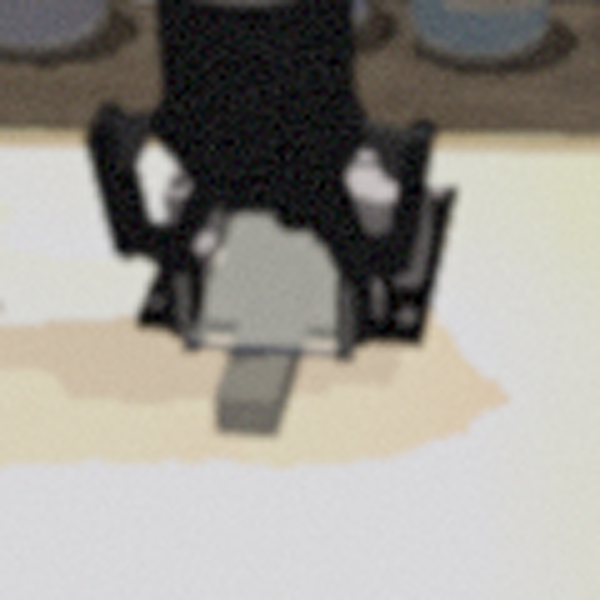

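View pics/t11.png

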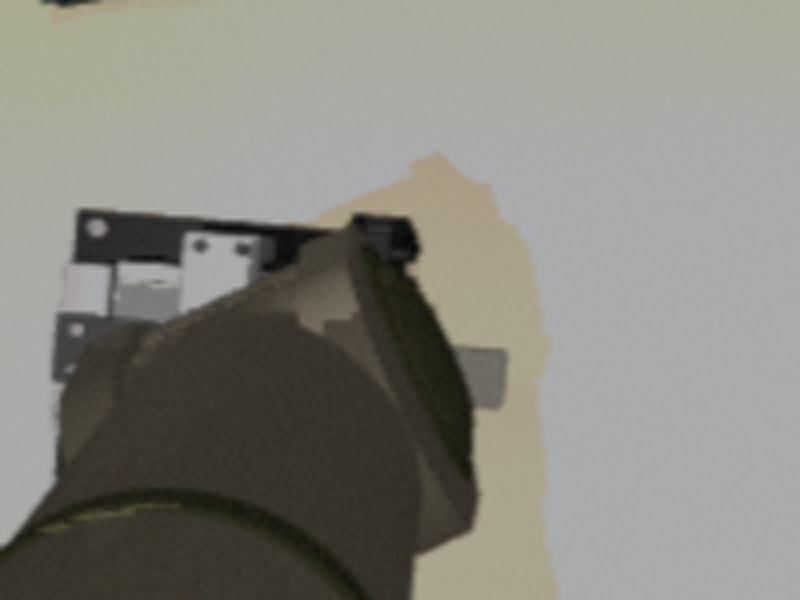

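```bash
python3 -c "
from h import *
print(jig(onz('side',273.9,239.7,.022)))
f=lambda x,y:(220+(x+.5)/5-.5,170+(y+.5)/5-.5)
print([jig(onz('side',*f(*c),.02)) for c in((222,402),(280,405))])"
```

```text
[-39.   -6.3]
[array([-74.4,   7.2]), array([-74. , -15.6])]
```

>>> apply_moves --series '[{"tx": 0.001, "ty": 0, "tz": 0, "ax": 0, "ay": 0, "az": 0, "grip": 0.05}]'

```text
t: 13.95
eef_pos: [0.4944, 0.0376, 0.0055]
ee_rot: [-180.0, 0.0, 84.7]
wrist_force: [-0.1, -4.1, -0.0]
grip_width: 0.0573
```

>>> apply_moves --series '[{"tx": 0.001, "ty": 0, "tz": 0, "ax": 0, "ay": 0, "az": 0, "grip": 0.05}]'

```text
t: 14.05
eef_pos: [0.4941, 0.0377, 0.0055]
ee_rot: [-179.9, 0.1, 84.6]
wrist_force: [-0.3, -7.7, 0.1]
grip_width: 0.0577
```

The pushing force has risen to 8 N with the tail about 40 mm out, so the strip is against the stop. One more small push, then I'll let go.

>>> apply_moves --series '[{"tx": 0.001, "ty": 0, "tz": 0, "ax": 0, "ay": 0, "az": 0, "grip": 0.05}, {"tx": 0, "ty": 0, "tz": 0, "ax": 0, "ay": 0, "az": 0, "grip": 0.05}]'

```text
t: 14.25
eef_pos: [0.494, 0.0377, 0.0055]
ee_rot: [-179.9, 0.2, 84.5]
wrist_force: [-0.0, -8.2, -0.3]
grip_width: 0.0573
```

```bash
python3 -c "
from h import *
to(.4921,.011,.0047,84.7);print(jig(status.state()['eef_pos']))"
```

```text
t 14.25 pos [0.494  0.0377 0.0055] rot [-1.7991e+02  1.6000e-01  8.4530e+01] F [-0.  -8.2 -0.3] T [-1.7  -0.03 -0.18] g 0.0573 q7 -29.2
 tool shift mm [-26.8   0.6   0.9] rotvec deg [-0.09  0.16 -0.17]
[-18.2   0.6]
```

>>> apply_moves --series '[{"tx": -0.001, "ty": 0, "tz": 0, "ax": 0, "ay": 0, "az": 0, "grip": 0.05}, {"tx": 0, "ty": 0, "tz": 0, "ax": 0, "ay": 0, "az": 0, "grip": 0.06}, {"tx": 0, "ty": 0, "tz": 0, "ax": 0, "ay": 0, "az": 0, "grip": 0.07}, {"tx": 0, "ty": 0, "tz": 0, "ax": 0, "ay": 0, "az": 0, "grip": 0.076}, {"tx": 0, "ty": 0, "tz": 0, "ax": 0, "ay": 0, "az": 0, "grip": 0.076}]'

```text
t: 14.75
eef_pos: [0.4949, 0.0395, 0.0056]
ee_rot: [180.0, -0.0, 84.7]
wrist_force: [-0.0, 0.8, 0.5]
grip_width: 0.0758
```

```bash
python3 -c "
from h import *
to(.4921,.011,.0047,84.7);print(jig(status.state()['eef_pos']))
im=vision.read_camera('side');cv2.imwrite('pics/s12.png',cv2.resize(im[170:290,220:340],(0,0),fx=5,fy=5,interpolation=cv2.INTER_CUBIC))"
```

```text
t 14.75 pos [0.4949 0.0395 0.0056] rot [ 1.7998e+02 -3.0000e-02  8.4730e+01] F [-0.   0.8  0.5] T [ 0.   -0.04  0.02] g 0.0758 q7 -29.2
 tool shift mm [-28.6  -0.1   0.9] rotvec deg [ 0.02 -0.03  0.03]
[-16.4  -0.1]
```

View pics/s12.png

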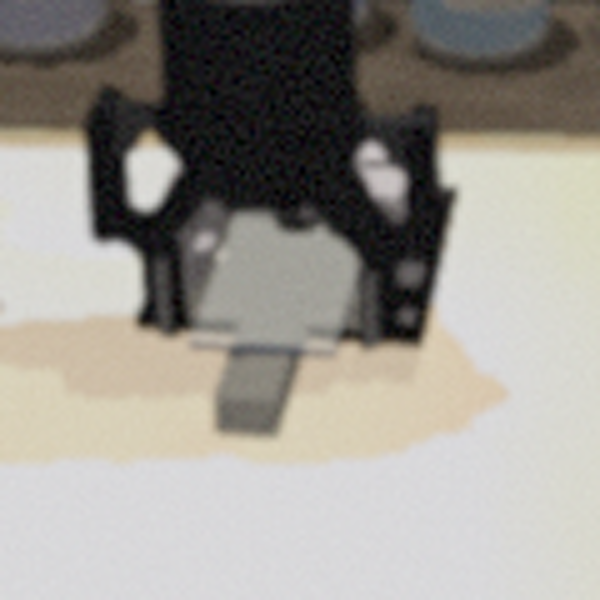

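The strip is free and lying against the stop. I'll rise clear of the jig and turn the wrist back for the knob stroke.

>>> apply_moves --series '[{"tx": -0.003, "ty": 0, "tz": -0.002, "ax": 0, "ay": 0, "az": 0, "grip": 0.08}, {"tx": 0, "ty": 0, "tz": -0.01, "ax": 0, "ay": 0, "az": 0, "grip": 0.08}, {"tx": 0, "ty": 0, "tz": -0.02, "ax": 0, "ay": 0, "az": 0, "grip": 0.08}, {"tx": 0, "ty": 0, "tz": -0.03, "ax": 0, "ay": 0, "az": 0, "grip": 0.08}, {"tx": 0, "ty": 0, "tz": -0.03, "ax": 0, "ay": 0, "az": 0, "grip": 0.08}, {"tx": 0, "ty": 0, "tz": -0.03, "ax": 0, "ay": 0, "az": -8.5, "grip": 0.08}, {"tx": 0, "ty": 0, "tz": -0.01, "ax": 0, "ay": 0, "az": -8.5, "grip": 0.08}, {"tx": 0, "ty": 0, "tz": 0, "ax": 0, "ay": 0, "az": -8.5, "grip": 0.08}, {"tx": 0, "ty": 0, "tz": 0, "ax": 0, "ay": 0, "az": -8.5, "grip": 0.08}, {"tx": 0, "ty": 0, "tz": 0, "ax": 0, "ay": 0, "az": -8.5, "grip": 0.08}, {"tx": 0, "ty": 0, "tz": 0, "ax": 0, "ay": 0, "az": -8.5, "grip": 0.08}, {"tx": 0, "ty": 0, "tz": 0, "ax": 0, "ay": 0, "az": -8.5, "grip": 0.08}]'

```text
t: 16.0
eef_pos: [0.4943, 0.0356, 0.1384]
ee_rot: [-180.0, 0.1, 144.5]
wrist_force: [0.0, -0.4, 0.7]
grip_width: 0.0798
```

>>> apply_moves --series '[{"tx": 0, "ty": 0, "tz": 0, "ax": 0, "ay": 0, "az": -8.5, "grip": 0.08}, {"tx": 0, "ty": 0, "tz": 0, "ax": 0, "ay": 0, "az": -8.5, "grip": 0.08}, {"tx": 0, "ty": 0, "tz": 0, "ax": 0, "ay": 0, "az": -8.5, "grip": 0.08}, {"tx": 0, "ty": 0, "tz": 0, "ax": 0, "ay": 0, "az": -8.5, "grip": 0.08}, {"tx": 0, "ty": 0, "tz": 0, "ax": 0, "ay": 0, "az": -8.5, "grip": 0.08}, {"tx": 0, "ty": 0, "tz": 0, "ax": 0, "ay": 0, "az": -8.5, "grip": 0.08}, {"tx": 0, "ty": 0, "tz": 0, "ax": 0, "ay": 0, "az": -8.5, "grip": 0.08}, {"tx": 0, "ty": 0, "tz": 0, "ax": 0, "ay": 0, "az": -8.5, "grip": 0.08}, {"tx": 0, "ty": 0, "tz": 0, "ax": 0, "ay": 0, "az": -8.5, "grip": 0.08}, {"tx": 0, "ty": 0, "tz": 0, "ax": 0, "ay": 0, "az": -8.5, "grip": 0.08}, {"tx": 0, "ty": 0, "tz": 0, "ax": 0, "ay": 0, "az": -8.5, "grip": 0.08}, {"tx": 0, "ty": 0, "tz": 0, "ax": 0, "ay": 0, "az": -8.5, "grip": 0.08}]'

```text
t: 17.2
eef_pos: [0.4944, 0.0353, 0.1382]
ee_rot: [-179.9, -0.1, -113.5]
wrist_force: [0.3, 0.9, 0.3]
grip_width: 0.0798
```

```bash
python3 -c "
from h import *
to(.502,.1107,.13)
im=vision.read_camera('side');cv2.imwrite('pics/s13.png',cv2.resize(im[140:290,200:360],(0,0),fx=4,fy=4,interpolation=cv2.INTER_CUBIC))"
```

```text
t 17.2 pos [0.4944 0.0353 0.1382] rot [-1.7992e+02 -7.0000e-02 -1.1347e+02] F [0.3 0.9 0.3] T [-0.03  0.02  0.03] g 0.0798 q7 97.0
 tool shift mm [-72.2  23.    8.1] rotvec deg None
```

View pics/s13.png

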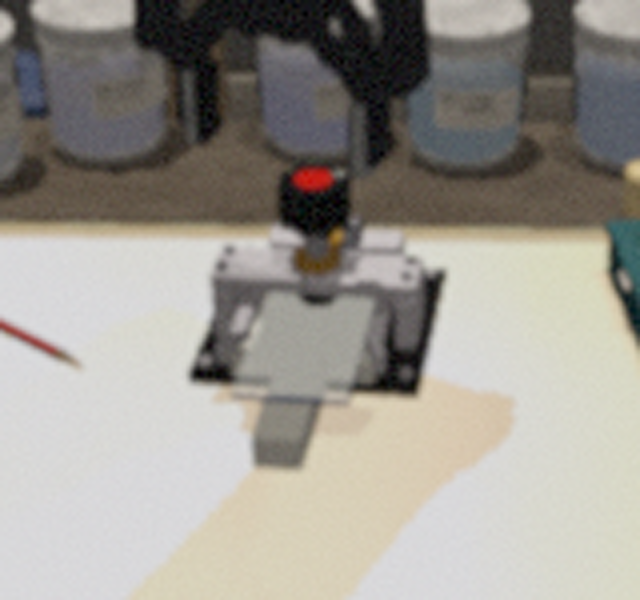

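The strip is still home and flat. Moving over the knob.

>>> apply_moves --series '[{"tx": -0.006, "ty": 0.002, "tz": 0, "ax": 0, "ay": 0, "az": 0, "grip": 0.08}, {"tx": -0.012, "ty": 0.004, "tz": 0, "ax": 0, "ay": 0, "az": 0, "grip": 0.08}, {"tx": -0.016, "ty": 0.005, "tz": 0, "ax": 0, "ay": 0, "az": 0, "grip": 0.08}, {"tx": -0.016, "ty": 0.005, "tz": 0, "ax": 0, "ay": 0, "az": 0, "grip": 0.08}, {"tx": -0.014, "ty": 0.004, "tz": 0, "ax": 0, "ay": 0, "az": 0, "grip": 0.08}, {"tx": -0.008, "ty": 0.003, "tz": 0, "ax": 0, "ay": 0, "az": 0, "grip": 0.08}, {"tx": 0, "ty": 0, "tz": 0, "ax": 0, "ay": 0, "az": -8.5, "grip": 0.08}, {"tx": 0, "ty": 0, "tz": 0, "ax": 0, "ay": 0, "az": -8.5, "grip": 0.08}, {"tx": 0, "ty": 0, "tz": 0, "ax": 0, "ay": 0, "az": -8.5, "grip": 0.08}, {"tx": 0, "ty": 0, "tz": 0, "ax": 0, "ay": 0, "az": -8.5, "grip": 0.08}, {"tx": 0, "ty": 0, "tz": 0, "ax": 0, "ay": 0, "az": -8.5, "grip": 0.08}, {"tx": 0, "ty": 0, "tz": 0, "ax": 0, "ay": 0, "az": 0, "grip": 0.08}]'

```text
t: 18.45
eef_pos: [0.5023, 0.1112, 0.1372]
ee_rot: [180.0, 0.0, -71.2]
wrist_force: [0.2, -0.1, -0.2]
grip_width: 0.0802
```

>>> apply_moves --series '[{"tx": 0, "ty": 0, "tz": 0, "ax": 0, "ay": 0, "az": 0, "grip": 0.08}]'

```text
t: 18.55
eef_pos: [0.5023, 0.1113, 0.1374]
ee_rot: [180.0, 0.0, -71.6]
wrist_force: [0.0, -0.3, 0.3]
grip_width: 0.08
```

```bash
python3 -c "
from h import *
to(.5018,.1107,.072)
im=vision.read_camera('side');cv2.imwrite('pics/s14.png',cv2.resize(im[140:290,200:360],(0,0),fx=4,fy=4,interpolation=cv2.INTER_CUBIC))"
```

```text
t 18.55 pos [0.5023 0.1113 0.1374] rot [ 1.7998e+02  1.0000e-02 -7.1580e+01] F [ 0.  -0.3  0.3] T [ 0.03 -0.03 -0.  ] g 0.08 q7 125.2
 tool shift mm [ 0.4  0.7 65.4] rotvec deg None
```

View pics/s14.png

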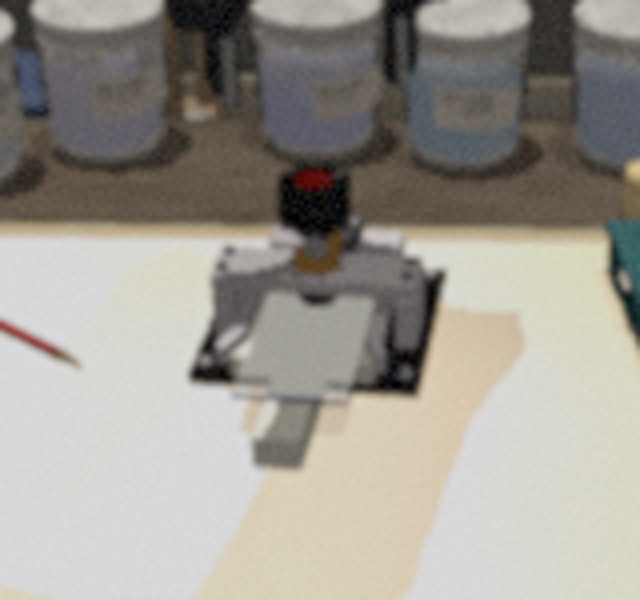

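>>> apply_moves --series '[{"tx": 0.0004, "ty": 0.0007, "tz": 0, "ax": 0, "ay": 0, "az": -8.5, "grip": 0.08}, {"tx": 0, "ty": 0, "tz": 0.005, "ax": 0, "ay": 0, "az": -8.5, "grip": 0.075}, {"tx": 0, "ty": 0, "tz": 0.012, "ax": 0, "ay": 0, "az": 0, "grip": 0.075}, {"tx": 0, "ty": 0, "tz": 0.012, "ax": 0, "ay": 0, "az": 0, "grip": 0.075}, {"tx": 0, "ty": 0, "tz": 0.012, "ax": 0, "ay": 0, "az": 0, "grip": 0.075}, {"tx": 0, "ty": 0, "tz": 0.012, "ax": 0, "ay": 0, "az": 0, "grip": 0.075}, {"tx": 0, "ty": 0, "tz": 0.01, "ax": 0, "ay": 0, "az": 0, "grip": 0.075}, {"tx": 0, "ty": 0, "tz": 0.005, "ax": 0, "ay": 0, "az": 0, "grip": 0.07}, {"tx": 0, "ty": 0, "tz": 0.001, "ax": 0, "ay": 0, "az": 0, "grip": 0.06}, {"tx": 0, "ty": 0, "tz": 0, "ax": 0, "ay": 0, "az": 0, "grip": 0.055}, {"tx": 0, "ty": 0, "tz": 0, "ax": 0, "ay": 0, "az": 0, "grip": 0.05}]'

```text
t: 19.7
eef_pos: [0.5021, 0.1107, 0.0689]
ee_rot: [-180.0, -0.0, -54.3]
wrist_force: [-0.0, -1.0, 1.1]
grip_width: 0.0496
```

```bash
python3 -c "
from h import *
to(.5018,.1107,.068)
im=vision.read_camera('side');cv2.imwrite('pics/s15.png',cv2.resize(im[140:260,220:340],(0,0),fx=5,fy=5,interpolation=cv2.INTER_CUBIC))"
```

```text
t 19.7 pos [0.5021 0.1107 0.0689] rot [-1.7997e+02 -1.0000e-02 -5.4310e+01] F [-0.  -1.   1.1] T [-0.01 -0.   -0.05] g 0.0496 q7 133.0
 tool shift mm [-0.2  0.2  0.9] rotvec deg None
```

View pics/s15.png

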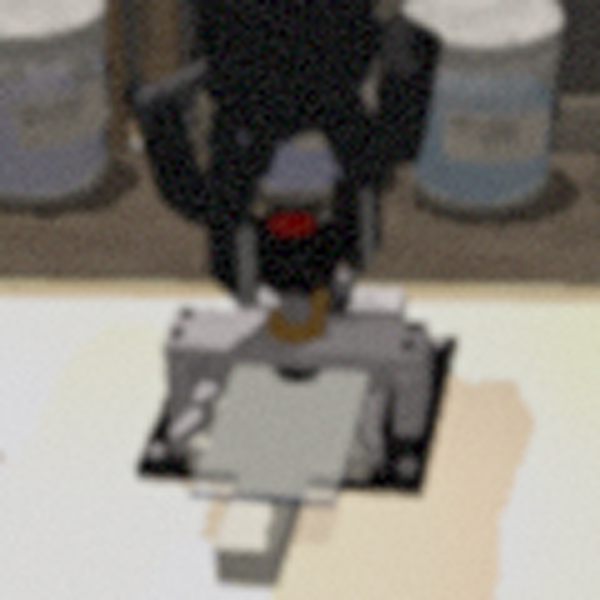

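The knob sits between the pads. Closing on it.

>>> apply_moves --series '[{"tx": 0, "ty": 0, "tz": 0, "ax": 0, "ay": 0, "az": 0, "grip": 0.044}, {"tx": 0, "ty": 0, "tz": 0, "ax": 0, "ay": 0, "az": 0, "grip": 0.04}, {"tx": 0, "ty": 0, "tz": 0, "ax": 0, "ay": 0, "az": 0, "grip": 0.035}, {"tx": 0, "ty": 0, "tz": 0, "ax": 0, "ay": 0, "az": 0, "grip": 0.03}, {"tx": 0, "ty": 0, "tz": 0, "ax": 0, "ay": 0, "az": 0, "grip": 0.03}]'

```text
t: 20.25
eef_pos: [0.5022, 0.1107, 0.0688]
ee_rot: [-180.0, -0.0, -54.3]
wrist_force: [1.8, 0.7, 2.4]
grip_width: 0.0383
```

>>> apply_moves --series '[{"tx": 0, "ty": 0, "tz": 0.001, "ax": 0, "ay": 0, "az": 0, "grip": 0.03}]'

```text
t: 20.35
eef_pos: [0.5023, 0.1108, 0.0678]
ee_rot: [-180.0, -0.0, -54.3]
wrist_force: [1.6, -0.7, 3.9]
grip_width: 0.0384
```

>>> apply_moves --series '[{"tx": 0, "ty": 0, "tz": 0.001, "ax": 0, "ay": 0, "az": 0, "grip": 0.03}]'

```text
t: 20.45
eef_pos: [0.5022, 0.1108, 0.0667]
ee_rot: [-180.0, -0.0, -54.3]
wrist_force: [1.7, -0.4, 3.9]
grip_width: 0.0386
```

>>> apply_moves --series '[{"tx": 0, "ty": 0, "tz": 0.001, "ax": 0, "ay": 0, "az": 0, "grip": 0.03}]'

```text
t: 20.55
eef_pos: [0.5022, 0.1108, 0.0656]
ee_rot: [-180.0, -0.0, -54.3]
wrist_force: [3.0, 0.7, 4.4]
grip_width: 0.0386
```

>>> apply_moves --series '[{"tx": 0, "ty": 0, "tz": 0.001, "ax": 0, "ay": 0, "az": 0, "grip": 0.03}]'

```text
t: 20.65
eef_pos: [0.5022, 0.1108, 0.0646]
ee_rot: [-180.0, -0.0, -54.3]
wrist_force: [2.7, 0.7, 4.0]
grip_width: 0.0385
```

>>> apply_moves --series '[{"tx": 0, "ty": 0, "tz": 0.001, "ax": 0, "ay": 0, "az": 0, "grip": 0.03}]'

```text
t: 20.75
eef_pos: [0.5022, 0.1108, 0.0637]
ee_rot: [-180.0, -0.0, -54.3]
wrist_force: [2.5, -0.7, 13.2]
grip_width: 0.0381
```

>>> apply_moves --series '[{"tx": 0, "ty": 0, "tz": 0.001, "ax": 0, "ay": 0, "az": 0, "grip": 0.03}]'

```text
t: 20.85
eef_pos: [0.5023, 0.1109, 0.0632]
ee_rot: [-179.9, -0.0, -54.3]
wrist_force: [-0.5, -1.4, 22.1]
grip_width: 0.0387
```

>>> apply_moves --series '[{"tx": 0, "ty": 0, "tz": 0.001, "ax": 0, "ay": 0, "az": 0, "grip": 0.03}]'

```text
t: 20.95
eef_pos: [0.5023, 0.1109, 0.0628]
ee_rot: [-179.9, -0.1, -54.3]
wrist_force: [-1.1, -4.0, 32.4]
grip_width: 0.0388
```

I sent one step too many and the force reached 32 N. Backing off.

>>> apply_moves --series '[{"tx": 0, "ty": 0, "tz": -0.0018, "ax": 0, "ay": 0, "az": 0, "grip": 0.03}]'

```text
t: 21.05
eef_pos: [0.5022, 0.1108, 0.0641]
ee_rot: [-180.0, -0.1, -54.3]
wrist_force: [2.0, 0.5, 4.3]
grip_width: 0.0387
```

>>> apply_moves --series '[{"tx": 0, "ty": 0, "tz": 0, "ax": 0, "ay": 0, "az": 0, "grip": 0.03}]'

```text
t: 21.15
eef_pos: [0.5022, 0.1108, 0.0639]
ee_rot: [-180.0, -0.0, -54.3]
wrist_force: [0.3, 0.0, 8.8]
grip_width: 0.0388
```

>>> apply_moves --series '[{"tx": 0, "ty": 0, "tz": 0.0005, "ax": 0, "ay": 0, "az": 3, "grip": 0.03}, {"tx": 0, "ty": 0, "tz": 0, "ax": 0, "ay": 0, "az": 5, "grip": 0.03}]'

```text
t: 21.35
eef_pos: [0.502, 0.1107, 0.0635]
ee_rot: [-180.0, -0.0, -62.4]
wrist_force: [-0.7, -1.7, 15.5]
grip_width: 0.0386
```

```bash
python3 -c "
from h import *
to()"
```

```text
t 21.35 pos [0.502  0.1107 0.0635] rot [-1.7998e+02 -3.0000e-02 -6.2420e+01] F [-0.7 -1.7 15.5] T [-0.38  0.14  0.12] g 0.0386 q7 124.8
 tool shift mm [0. 0. 0.] rotvec deg None
```

>>> apply_moves --series '[{"tx": 0, "ty": 0, "tz": 0, "ax": 0, "ay": 0, "az": 6, "grip": 0.03}, {"tx": 0, "ty": 0, "tz": 0, "ax": 0, "ay": 0, "az": 6, "grip": 0.03}]'

```text
t: 21.55
eef_pos: [0.5015, 0.1104, 0.0633]
ee_rot: [180.0, -0.0, -74.5]
wrist_force: [-1.5, -1.9, 13.4]
grip_width: 0.0385
```

>>> apply_moves --series '[{"tx": 0, "ty": 0, "tz": 0, "ax": 0, "ay": 0, "az": 6, "grip": 0.03}, {"tx": 0, "ty": 0, "tz": 0, "ax": 0, "ay": 0, "az": 6, "grip": 0.03}]'

```text
t: 21.75
eef_pos: [0.501, 0.1103, 0.0631]
ee_rot: [179.9, -0.1, -86.5]
wrist_force: [-3.0, -0.9, 10.6]
grip_width: 0.0387
```

```bash
python3 -c "
from h import *
to()"
```

```text
t 21.75 pos [0.501  0.1103 0.0631] rot [ 1.7994e+02 -6.0000e-02 -8.6520e+01] F [-3.  -0.9 10.6] T [-0.27  0.68  0.08] g 0.0387 q7 102.8
 tool shift mm [0. 0. 0.] rotvec deg None
```

It seems to be driving: the force falls as the knob sinks, and the torque is about 0.1 N m. I'll follow it down as I turn.

>>> apply_moves --series '[{"tx": 0, "ty": 0, "tz": 0.0003, "ax": 0, "ay": 0, "az": 6, "grip": 0.03}, {"tx": 0, "ty": 0, "tz": 0.0002, "ax": 0, "ay": 0, "az": 6, "grip": 0.03}]'

```text
t: 21.95
eef_pos: [0.5005, 0.1104, 0.0627]
ee_rot: [179.9, -0.1, -98.5]
wrist_force: [-4.7, -2.6, 14.9]
grip_width: 0.0386
```

>>> apply_moves --series '[{"tx": 0, "ty": 0, "tz": 0.0002, "ax": 0, "ay": 0, "az": 6, "grip": 0.03}, {"tx": 0, "ty": 0, "tz": 0.0002, "ax": 0, "ay": 0, "az": 6, "grip": 0.03}]'

```text
t: 22.15
eef_pos: [0.5, 0.1104, 0.0623]
ee_rot: [179.9, -0.1, -110.5]
wrist_force: [-6.9, -1.2, 17.3]
grip_width: 0.0384
```

```bash
python3 -c "
from h import *
to()"
```

```text
t 22.15 pos [0.5    0.1104 0.0623] rot [ 1.7991e+02 -1.0000e-01 -1.1050e+02] F [-6.9 -1.2 17.3] T [-0.08  1.53  0.13] g 0.0384 q7 81.3
 tool shift mm [0. 0. 0.] rotvec deg None
```

The sink rate is 1.4 mm/rad, which matches the screw. The sideways force shows my grip is about 2.4 mm off the axis along tool x, so I'll follow the orbit.

>>> apply_moves --series '[{"tx": 0.0003, "ty": 0.0007, "tz": 0.0001, "ax": 0, "ay": 0, "az": 6, "grip": 0.03}, {"tx": 0.0003, "ty": 0.0007, "tz": 0.0001, "ax": 0, "ay": 0, "az": 6, "grip": 0.03}]'

```text
t: 22.35
eef_pos: [0.4992, 0.1107, 0.0621]
ee_rot: [180.0, -0.1, -122.5]
wrist_force: [-2.1, -0.3, 13.6]
grip_width: 0.0387
```

>>> apply_moves --series '[{"tx": 0.0003, "ty": 0.0007, "tz": 0.0001, "ax": 0, "ay": 0, "az": 6, "grip": 0.03}, {"tx": 0.0002, "ty": 0.0007, "tz": 0.0001, "ax": 0, "ay": 0, "az": 6, "grip": 0.03}]'

```text
t: 22.55
eef_pos: [0.4986, 0.111, 0.062]
ee_rot: [-180.0, -0.0, -134.5]
wrist_force: [-1.6, -0.6, 11.2]
grip_width: 0.0387
```

```bash
python3 -c "
from h import *
to()"
```

```text
t 22.55 pos [0.4986 0.111  0.062 ] rot [-1.7998e+02 -1.0000e-02 -1.3452e+02] F [-1.6 -0.6 11.2] T [-0.12 -0.07  0.11] g 0.0387 q7 59.9
 tool shift mm [0. 0. 0.] rotvec deg None
```

>>> apply_moves --series '[{"tx": 0, "ty": 0.0003, "tz": 0.0003, "ax": 0, "ay": 0, "az": 6, "grip": 0.03}, {"tx": 0, "ty": 0.0003, "tz": 0.0002, "ax": 0, "ay": 0, "az": 6, "grip": 0.03}, {"tx": 0, "ty": 0.0003, "tz": 0.0002, "ax": 0, "ay": 0, "az": 6, "grip": 0.03}]'

```text
t: 22.85
eef_pos: [0.4981, 0.1118, 0.0614]
ee_rot: [-180.0, 0.0, -152.5]
wrist_force: [-1.1, -0.6, 14.0]
grip_width: 0.0385
```

>>> apply_moves --series '[{"tx": 0, "ty": 0.0003, "tz": 0.0002, "ax": 0, "ay": 0, "az": 6, "grip": 0.03}, {"tx": 0, "ty": 0.0003, "tz": 0.0001, "ax": 0, "ay": 0, "az": 6, "grip": 0.03}, {"tx": 0, "ty": 0.0003, "tz": 0.0001, "ax": 0, "ay": 0, "az": 6, "grip": 0.03}]'

```text
t: 23.15
eef_pos: [0.4978, 0.1126, 0.061]
ee_rot: [-180.0, 0.0, -170.5]
wrist_force: [-1.6, -0.6, 12.5]
grip_width: 0.0387
```

```bash
python3 -c "
from h import *
to()"
```

```text
t 23.15 pos [0.4978 0.1126 0.061 ] rot [-1.7998e+02  2.0000e-02 -1.7053e+02] F [-1.6 -0.6 12.5] T [-0.06  0.21  0.11] g 0.0387 q7 29.5
 tool shift mm [0. 0. 0.] rotvec deg None
```

>>> apply_moves --series '[{"tx": 0, "ty": 0.0003, "tz": 0.0002, "ax": 0, "ay": 0, "az": 6, "grip": 0.03}, {"tx": 0, "ty": 0.0003, "tz": 0.0002, "ax": 0, "ay": 0, "az": 6, "grip": 0.03}, {"tx": 0, "ty": 0.0003, "tz": 0.0002, "ax": 0, "ay": 0, "az": 6, "grip": 0.03}]'

```text
t: 23.45
eef_pos: [0.4979, 0.1135, 0.0605]
ee_rot: [-180.0, 0.0, 171.5]
wrist_force: [-0.9, -0.6, 15.7]
grip_width: 0.0385
```

>>> apply_moves --series '[{"tx": 0, "ty": 0.0003, "tz": 0.0002, "ax": 0, "ay": 0, "az": 6, "grip": 0.03}, {"tx": 0, "ty": 0.0003, "tz": 0.0001, "ax": 0, "ay": 0, "az": 6, "grip": 0.03}, {"tx": 0, "ty": 0.0003, "tz": 0.0001, "ax": 0, "ay": 0, "az": 6, "grip": 0.03}]'

```text
t: 23.75
eef_pos: [0.4981, 0.1144, 0.0601]
ee_rot: [180.0, 0.0, 153.5]
wrist_force: [-1.7, -0.1, 14.3]
grip_width: 0.0382
```

```bash
python3 -c "
from h import *
to()"
```

```text
t 23.75 pos [0.4981 0.1144 0.0601] rot [1.7999e+02 4.0000e-02 1.5346e+02] F [-1.7 -0.1 14.3] T [-0.07  0.22  0.1 ] g 0.0382 q7 1.5
 tool shift mm [0. 0. 0.] rotvec deg None
```

>>> apply_moves --series '[{"tx": 0, "ty": 0.0003, "tz": 0.0001, "ax": 0, "ay": 0, "az": 6, "grip": 0.03}, {"tx": 0, "ty": 0.0003, "tz": 0.0001, "ax": 0, "ay": 0, "az": 6, "grip": 0.03}]'

```text
t: 23.95
eef_pos: [0.4984, 0.1149, 0.0599]
ee_rot: [180.0, 0.0, 141.5]
wrist_force: [-0.7, -0.5, 15.8]
grip_width: 0.0383
```

```bash
python3 -c "
from h import *
to()"
```

```text
t 23.95 pos [0.4984 0.1149 0.0599] rot [1.7998e+02 5.0000e-02 1.4153e+02] F [-0.7 -0.5 15.8] T [-0.19  0.28  0.69] g 0.0383 q7 -7.1
 tool shift mm [0. 0. 0.] rotvec deg None
```

>>> apply_moves --series '[{"tx": 0, "ty": 0.0003, "tz": 0.0001, "ax": 0, "ay": 0, "az": 6, "grip": 0.03}, {"tx": 0, "ty": 0.0003, "tz": 0.0001, "ax": 0, "ay": 0, "az": 4, "grip": 0.03}]'

```text
t: 24.15
eef_pos: [0.4987, 0.1155, 0.0602]
ee_rot: [180.0, 0.1, 131.5]
wrist_force: [-2.9, 0.5, 26.2]
grip_width: 0.0385
```

```bash
python3 -c "
from h import *
to()"
```

```text
t 24.15 pos [0.4987 0.1155 0.0602] rot [1.7998e+02 5.0000e-02 1.3148e+02] F [-2.9  0.5 26.2] T [-0.11  0.82  0.1 ] g 0.0385 q7 -14.1
 tool shift mm [0. 0. 0.] rotvec deg None
```

At yaw 141.5° the torque jumped to 0.69 N m, which looks like the end stop. Then it dropped and the force rose to 26 N. I'll ease off and feel for it again.

>>> apply_moves --series '[{"tx": 0, "ty": 0, "tz": -0.001, "ax": 0, "ay": 0, "az": 0, "grip": 0.03}]'

```text
t: 24.25
eef_pos: [0.4987, 0.1154, 0.061]
ee_rot: [180.0, 0.1, 131.6]
wrist_force: [-0.6, -1.4, 12.4]
grip_width: 0.0384
```

```bash
python3 -c "
from h import *
to()
im=vision.read_camera('side');cv2.imwrite('pics/s16.png',cv2.resize(im[140:260,220:340],(0,0),fx=5,fy=5,interpolation=cv2.INTER_CUBIC))
to()"
```

```text
t 24.25 pos [0.4987 0.1154 0.061 ] rot [1.7999e+02 5.0000e-02 1.3156e+02] F [-0.6 -1.4 12.4] T [-0.1   0.12 -0.01] g 0.0384 q7 -13.9
 tool shift mm [0. 0. 0.] rotvec deg None
t 24.3 pos [0.4988 0.1153 0.061 ] rot [1.7999e+02 6.0000e-02 1.3166e+02] F [-2.1 -0.9 19. ] T [-0.25  0.29  0.04] g 0.0383 q7 -13.8
 tool shift mm [0. 0. 0.] rotvec deg None
```

View pics/s16.png

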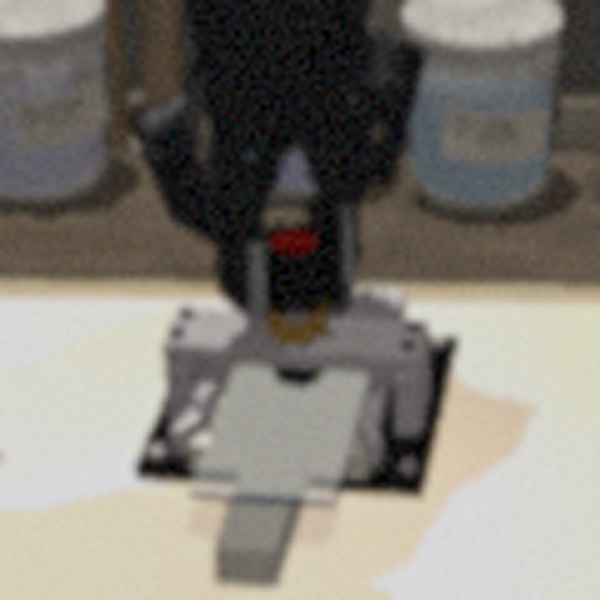

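>>> apply_moves --series '[{"tx": 0, "ty": 0.0002, "tz": -0.0003, "ax": 0, "ay": 0, "az": 6, "grip": 0.03}]'

```text
t: 24.4
eef_pos: [0.4989, 0.1154, 0.0609]
ee_rot: [180.0, 0.0, 125.6]
wrist_force: [1.6, 0.5, 7.8]
grip_width: 0.0383
```

```bash
python3 -c "
from h import *
to()"
```

```text
t 24.4 pos [0.4989 0.1154 0.0609] rot [1.7998e+02 1.0000e-02 1.2564e+02] F [1.6 0.5 7.8] T [ 0.08 -0.17 -0.03] g 0.0383 q7 -17.9
 tool shift mm [0. 0. 0.] rotvec deg None
```

>>> apply_moves --series '[{"tx": 0, "ty": 0.0003, "tz": 0, "ax": 0, "ay": 0, "az": 6, "grip": 0.03}]'

```text
t: 24.5
eef_pos: [0.4992, 0.1155, 0.0606]
ee_rot: [180.0, -0.0, 119.4]
wrist_force: [0.7, 1.0, 5.4]
grip_width: 0.0386
```

```bash
python3 -c "
from h import *
to()"
```

```text
t 24.5 pos [0.4992 0.1155 0.0606] rot [ 1.7998e+02 -1.0000e-02  1.1944e+02] F [0.7 1.  5.4] T [ 0.16 -0.11  0.01] g 0.0386 q7 -22.0
 tool shift mm [0. 0. 0.] rotvec deg None
```

>>> apply_moves --series '[{"tx": 0, "ty": 0.0003, "tz": 0, "ax": 0, "ay": 0, "az": 6, "grip": 0.03}]'

```text
t: 24.6
eef_pos: [0.4994, 0.1157, 0.0605]
ee_rot: [180.0, -0.0, 113.4]
wrist_force: [-0.0, 0.6, 6.5]
grip_width: 0.0386
```

```bash
python3 -c "
from h import *
to()"
```

```text
t 24.6 pos [0.4994 0.1157 0.0605] rot [ 1.7999e+02 -1.0000e-02  1.1343e+02] F [-0.   0.6  6.5] T [ 0.05 -0.09 -0.04] g 0.0386 q7 -26.0
 tool shift mm [0. 0. 0.] rotvec deg None
```

It has dropped into the next gap. I'll seat it at about 13 N and turn on gently.

>>> apply_moves --series '[{"tx": 0, "ty": 0.0002, "tz": 0.0006, "ax": 0, "ay": 0, "az": 4, "grip": 0.03}]'

```text
t: 24.7
eef_pos: [0.4997, 0.1158, 0.0601]
ee_rot: [180.0, 0.0, 109.4]
wrist_force: [-1.8, -0.0, 14.0]
grip_width: 0.039
```

>>> apply_moves --series '[{"tx": 0, "ty": 0.0002, "tz": 0.0003, "ax": 0, "ay": 0, "az": 4, "grip": 0.03}]'

```text
t: 24.8
eef_pos: [0.4999, 0.1159, 0.06]
ee_rot: [180.0, 0.0, 105.5]
wrist_force: [-0.6, 0.4, 16.0]
grip_width: 0.0384
```

```bash
python3 -c "
from h import *
to()"
```

```text
t 24.8 pos [0.4999 0.1159 0.06  ] rot [1.7998e+02 1.0000e-02 1.0551e+02] F [-0.6  0.4 16. ] T [-0.06  0.23 -0.04] g 0.0384 q7 -31.1
 tool shift mm [0. 0. 0.] rotvec deg None
```

The seat is at the same depth as before. Turning on until the torque rises.

>>> apply_moves --series '[{"tx": 0, "ty": 0.0002, "tz": -0.0001, "ax": 0, "ay": 0, "az": 4, "grip": 0.03}]'

```text
t: 24.9
eef_pos: [0.5, 0.1159, 0.0601]
ee_rot: [180.0, 0.0, 101.5]
wrist_force: [-0.0, 1.2, 13.2]
grip_width: 0.0385
```

```bash
python3 -c "
from h import *
to()"
```

```text
t 24.9 pos [0.5    0.1159 0.0601] rot [1.7998e+02 1.0000e-02 1.0151e+02] F [-0.   1.2 13.2] T [-0.04  0.17  0.02] g 0.0385 q7 -33.6
 tool shift mm [0. 0. 0.] rotvec deg None
```

>>> apply_moves --series '[{"tx": 0, "ty": 0.0002, "tz": 0, "ax": 0, "ay": 0, "az": 4, "grip": 0.03}]'

```text
t: 25.0
eef_pos: [0.5002, 0.116, 0.0601]
ee_rot: [180.0, 0.0, 97.5]
wrist_force: [-0.1, 0.8, 13.1]
grip_width: 0.0383
```

```bash
python3 -c "
from h import *
to()"
```

```text
t 25.0 pos [0.5002 0.116  0.0601] rot [1.7997e+02 1.0000e-02 9.7520e+01] F [-0.1  0.8 13.1] T [-0.08  0.2  -0.01] g 0.0383 q7 -36.1
 tool shift mm [0. 0. 0.] rotvec deg None
```

>>> apply_moves --series '[{"tx": 0, "ty": 0.0002, "tz": 0, "ax": 0, "ay": 0, "az": 4, "grip": 0.03}]'

```text
t: 25.1
eef_pos: [0.5005, 0.116, 0.0601]
ee_rot: [180.0, 0.0, 93.5]
wrist_force: [-0.7, -0.0, 12.9]
grip_width: 0.0384
```

```bash
python3 -c "
from h import *
to()"
```

```text
t 25.1 pos [0.5005 0.116  0.0601] rot [179.97   0.    93.51] F [-0.7 -0.  12.9] T [ 0.01  0.18 -0.  ] g 0.0384 q7 -38.6
 tool shift mm [0. 0. 0.] rotvec deg None
```

>>> apply_moves --series '[{"tx": 0, "ty": 0.0002, "tz": 0, "ax": 0, "ay": 0, "az": 4, "grip": 0.03}, {"tx": 0, "ty": 0.0002, "tz": 0, "ax": 0, "ay": 0, "az": 4, "grip": 0.03}]'

```text
t: 25.3
eef_pos: [0.5009, 0.116, 0.0601]
ee_rot: [180.0, 0.0, 85.5]
wrist_force: [-0.5, 0.3, 12.7]
grip_width: 0.0384
```

```bash
python3 -c "
from h import *
to()"
```

```text
t 25.3 pos [0.5009 0.116  0.0601] rot [179.97   0.    85.55] F [-0.5  0.3 12.7] T [-0.01  0.13  0.43] g 0.0384 q7 -43.5
 tool shift mm [0. 0. 0.] rotvec deg None
```

>>> apply_moves --series '[{"tx": 0, "ty": 0.0001, "tz": 0, "ax": 0, "ay": 0, "az": 2, "grip": 0.03}]'

```text
t: 25.4
eef_pos: [0.501, 0.116, 0.0601]
ee_rot: [180.0, 0.0, 83.6]
wrist_force: [-1.1, 0.3, 12.8]
grip_width: 0.0385
```

```bash
python3 -c "
from h import *
to()"
```

```text
t 25.4 pos [0.501  0.116  0.0601] rot [1.7997e+02 1.0000e-02 8.3580e+01] F [-1.1  0.3 12.8] T [-0.08  0.14  0.47] g 0.0385 q7 -44.6
 tool shift mm [0. 0. 0.] rotvec deg None
```

>>> apply_moves --series '[{"tx": 0, "ty": 0.0001, "tz": 0, "ax": 0, "ay": 0, "az": 2, "grip": 0.03}]'

```text
t: 25.5
eef_pos: [0.5011, 0.116, 0.0602]
ee_rot: [180.0, 0.0, 81.6]
wrist_force: [-1.2, -0.2, 23.1]
grip_width: 0.0385
```

```bash
python3 -c "
from h import *
to()"
```

```text
t 25.5 pos [0.5011 0.116  0.0602] rot [179.97   0.    81.64] F [-1.2 -0.2 23.1] T [-0.12  0.35  0.09] g 0.0385 q7 -45.8
 tool shift mm [0. 0. 0.] rotvec deg None
```

The torque peaked again at the same screw position, exactly one dog (60°) further on, with no more sinking. The screw is on its end stop, so I'll ease off, release and rise.

>>> apply_moves --series '[{"tx": 0, "ty": 0, "tz": -0.0015, "ax": 0, "ay": 0, "az": 0, "grip": 0.03}, {"tx": 0, "ty": 0, "tz": -0.002, "ax": 0, "ay": 0, "az": 0, "grip": 0.03}, {"tx": 0, "ty": 0, "tz": -0.0015, "ax": 0, "ay": 0, "az": 0, "grip": 0.04}, {"tx": 0, "ty": 0, "tz": 0, "ax": 0, "ay": 0, "az": 0, "grip": 0.05}, {"tx": 0, "ty": 0, "tz": 0, "ax": 0, "ay": 0, "az": 0, "grip": 0.065}, {"tx": 0, "ty": 0, "tz": 0, "ax": 0, "ay": 0, "az": 0, "grip": 0.075}, {"tx": 0, "ty": 0, "tz": 0, "ax": 0, "ay": 0, "az": 0, "grip": 0.075}, {"tx": 0, "ty": 0, "tz": -0.01, "ax": 0, "ay": 0, "az": 0, "grip": 0.075}, {"tx": 0, "ty": 0, "tz": -0.025, "ax": 0, "ay": 0, "az": 0, "grip": 0.075}, {"tx": 0, "ty": 0, "tz": -0.03, "ax": 0, "ay": 0, "az": 0, "grip": 0.075}, {"tx": 0, "ty": 0, "tz": -0.03, "ax": 0, "ay": 0, "az": 0, "grip": 0.075}, {"tx": 0, "ty": 0, "tz": -0.02, "ax": 0, "ay": 0, "az": 0, "grip": 0.075}]'

```text
t: 26.7
eef_pos: [0.5014, 0.116, 0.1822]
ee_rot: [179.9, -0.0, 81.7]
wrist_force: [-0.0, 0.9, 0.1]
grip_width: 0.0749
```

>>> apply_moves --series '[{"tx": -0.02, "ty": 0, "tz": -0.01, "ax": 0, "ay": 0, "az": 0, "grip": 0.08}, {"tx": -0.03, "ty": 0, "tz": 0, "ax": 0, "ay": 0, "az": 0, "grip": 0.08}, {"tx": -0.04, "ty": 0, "tz": 0, "ax": 0, "ay": 0, "az": 0, "grip": 0.08}, {"tx": -0.04, "ty": 0, "tz": 0, "ax": 0, "ay": 0, "az": 0, "grip": 0.08}, {"tx": -0.04, "ty": 0, "tz": 0, "ax": 0, "ay": 0, "az": 0, "grip": 0.08}, {"tx": -0.03, "ty": 0, "tz": 0, "ax": 0, "ay": 0, "az": 0, "grip": 0.08}, {"tx": -0.02, "ty": 0, "tz": 0, "ax": 0, "ay": 0, "az": 0, "grip": 0.08}, {"tx": -0.01, "ty": 0, "tz": 0, "ax": 0, "ay": 0, "az": 0, "grip": 0.08}, {"tx": 0, "ty": 0, "tz": 0, "ax": 0, "ay": 0, "az": 0, "grip": 0.08}]'

```text
t: 27.6
eef_pos: [0.4676, -0.1126, 0.1899]
ee_rot: [180.0, 0.0, 81.6]
wrist_force: [0.7, 0.2, 0.3]
grip_width: 0.0798
```

```bash
python3 -c "
from h import *
to()
im=vision.read_camera('side');cv2.imwrite('pics/s17f.png',im);cv2.imwrite('pics/s17.png',cv2.resize(im[170:270,230:330],(0,0),fx=6,fy=6,interpolation=cv2.INTER_CUBIC))
im=vision.read_camera('top');cv2.imwrite('pics/t17f.png',im);cv2.imwrite('pics/t17.png',cv2.resize(im[240:340,170:305],(0,0),fx=5.9,fy=5.9,interpolation=cv2.INTER_CUBIC))"
```

```text
t 27.6 pos [ 0.4676 -0.1126  0.1899] rot [1.7999e+02 2.0000e-02 8.1580e+01] F [0.7 0.2 0.3] T [ 0.   -0.   -0.01] g 0.0798 q7 -13.8
 tool shift mm [0. 0. 0.] rotvec deg None
```

View pics/s17.png

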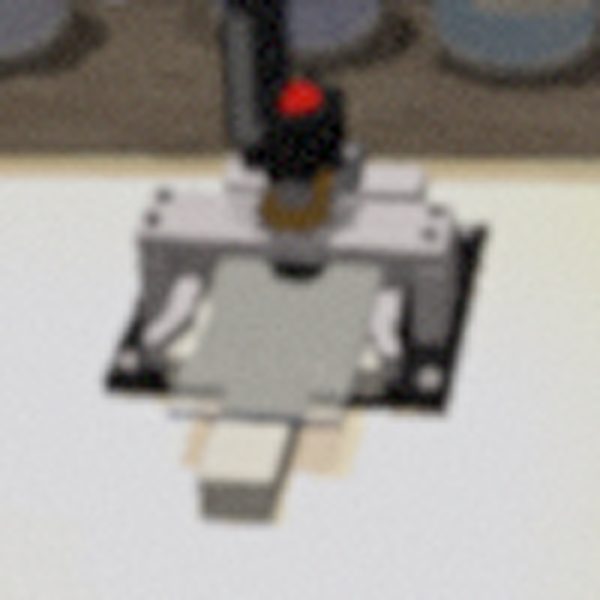

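View pics/t17.png

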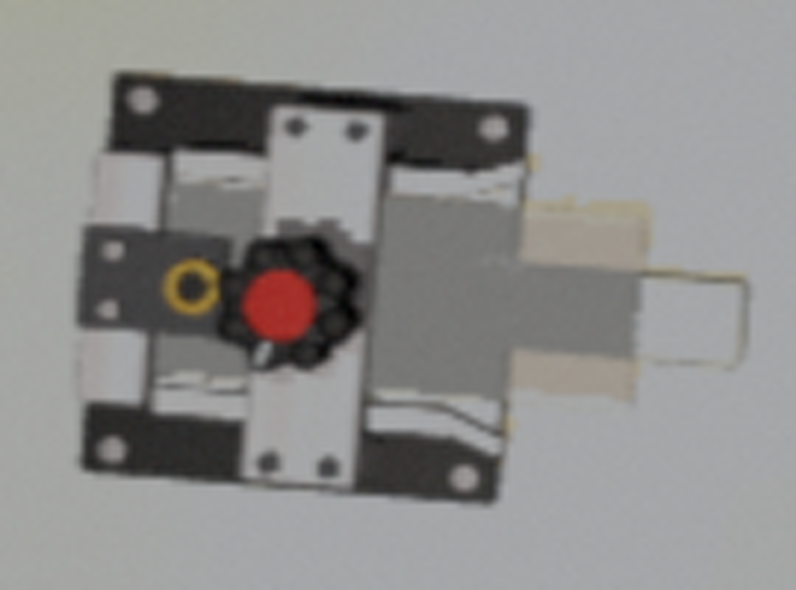

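View pics/t17f.png

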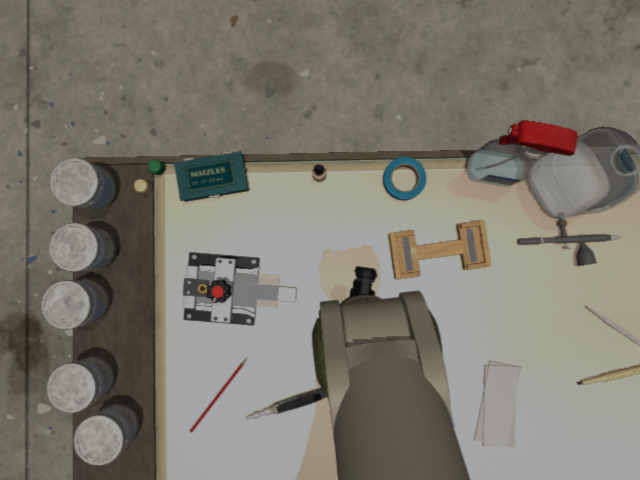

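```bash
python3 -c "
from h import *
def red(im,x0,x1,y0,y1):
    r=im[y0:y1,x0:x1].astype(int);m=(r[...,2]>110)&(r[...,1]<70)&(r[...,0]<80);ys,xs=np.nonzero(m);return xs.mean()+x0,ys.mean()+y0
for n in('0','17f'):
    a=red(cv2.imread(f'pics/top{n}.png' if n=='0' else f'pics/t{n}.png'),195,240,270,315);b=red(cv2.imread(f'pics/side{n}.png' if n=='0' else f'pics/s{n}.png'),260,300,175,205)
    print(a,b,tri(*a,*b))
p=lambda x,y:(170+(x+.5)/5.9-.5,240+(y+.5)/5.9-.5)
print('tail',jig(onz('top',*p(650,240),.024)),jig(onz('top',*p(638,320),.024)),jig(onz('top',*p(634,395),.024)))
print('front',jig(onz('top',*p(166,200),.024)),jig(onz('top',*p(155,360),.024)))
"
```

```text
(np.float64(216.72072072072072), np.float64(291.35135135135135)) (np.float64(277.8510638297872), np.float64(184.2340425531915)) (array([0.50209957, 0.11076241, 0.09901855]), np.float64(0.001349859891557451))
(np.float64(216.99107142857142), np.float64(291.2857142857143)) (np.float64(279.56666666666666), np.float64(185.73333333333332)) (array([0.50377729, 0.11113191, 0.09538391]), np.float64(0.004862128090219189))
tail [-41.7 -23.2] [-39.9   1.2] [-40.5  23.9]
front [106.2 -24.3] [105.5  24.2]
```

```bash
python3 -c "
from rig import job
print(job.sign_off())"
```

```text
the job is handed in; nothing more can be done
None
```

The glass strip is home against the end stop and clamped, and the job is handed in at about 28 s. However, I pressed harder than the 20 N you asked for on the knob three times.

- **Strip:** I lifted it from the cradle, slid it in, gripped it again near its tail and pushed until the stop held at about 8 N, then let go. In the last top picture the front edge measures 105.5–106 mm from the mouth (stop at 106 mm). The tail sticks out 40–42 mm (40 expected).
- **Clamp:** The knob's seat was about 5 mm down. Turning it clockwise, it sank about 1.4 mm per rad, as the screw should. It then stopped with a torque of 0.5–0.7 N m, well above the 0.12 N m screw friction. One dog (60°) further on it stopped again at the same depth, so I take the screw to be on its end stop.
- **Left as it was:** In the top picture the dropper bottle, the tape roll and the rest are where they were. The gripper is well clear of the jig.

**Checks that failed or disagreed:**
- **Force on the knob:** It peaked at 32 N while I was feeling for the seat. It then reached 26 N and 23 N when the pins jumped over the dogs at the end stop. While the screw was being driven it read 10–17 N.
- **Knob height:** The pictures show the knob 3.6 mm lower than at the start (4.2 mm expected). That reading is rough because a finger partly hid the cap. From the arm's height, the turn measured about 2.6–2.9 rad rather than a clean 3.0. I relied on the repeated hard stop.

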